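# Open the roll-top odour cabinet and take the safety cap off the bottle

### The job

Roll the cabinet's slatted door all the way open, then take the yellow push-and-turn safety cap off the leaning bottle inside: press it down firmly and, while pressing, turn it anticlockwise until it is free. Set the cap down the right way up (grip bar on top) in the empty steel tray, lowering it rather than dropping it, leave the door open and do not disturb the other things on the bench.

Things in the scene. Friction and masses are not known exactly. Their poses are not given: they have to be found in the camera images.
- cabinet: Cream roll-top cabinet, fixed, 420 mm deep (x), 280 wide (y), 250 high; smoked side cheeks. Origin on the bench under its middle, front towards -x, z up. The door rolls about a level axis along y, 40 mm above the origin. A fixed sill closes the front up to 118 mm at x = -190 mm. Inside, a 90 mm wide amber bottle is clamped, its axis leaning 30 degrees from upright towards the front.
- door (a joint): Tambour door of cream slats, an arc of radius 196 mm about the level axis 40 mm above the cabinet's origin. 0 rad = closed (down at the front), 1.12 rad = fully open (end stop; rolled up over the top, back into the rear shell). Stays where it is left; takes about 2 to 5 N at the handle.
- door_handle (a point): Middle of the door's steel bar handle: a round bar 12 mm thick, 110 mm long, parallel to the cabinet's y axis, with a post at each end; 240 mm from the door's axis, its centre 40 mm out from the slats; 33 degrees up from the front when the door is closed, 97 when open. It turns with the door.
- cap: Yellow safety cap, about 180 g: ribbed round skirt 68 mm wide, 32 mm high, closed on top; on it a straight grip bar 58 mm long (cap's x), 18 wide (y), 28 high (top at z = 60 mm). Origin: centre of the skirt's lower rim; z out through the bar, along the bottle's axis. Locked at the start, the bar turned 35 degrees clockwise (seen onto the bar) from the cabinet's front-to-back plane.
- cap_grip (a point): Point in the cap's grip bar on the cap's axis, 52 mm from its origin, 8 mm under the bar's top; axes as the cap's. To free: press along -z, and while pressed turn anticlockwise seen onto the bar (positive about z) by about 70 degrees. From 55 to 130 degrees on from the start it is free, rises 4 mm when let up and lifts straight off along the bottle's axis; else it locks.
- neck (a point): Fixed point on the bottle's axis, where the inner face of the locked cap rests on the bottle's sprung mouth plate (125 mm along the axis from the cradle; 27 mm above the locked cap's origin).
- liner (a joint): How far the bottle's white sprung mouth plate is pressed in, m: 0 with the cap locked and let alone, up to 0.011 (stop) as the cap is pressed, -0.004 with the cap off. The cap must be pressed more than 0.006 to turn; 0.008 to 0.010 is best. Pressing force: 8 N at first, 13 N at 0.006, 17 N at the stop.
- tray: Empty shallow steel tray, fixed to the bench, 140 x 140 mm outside, 22 mm high, walls and floor 4 to 5 mm thick. Origin: centre of its underside, z up. It stands on one side of the cabinet, the vial rack on the other.
- rack: Black rack with twelve small amber vials with coloured caps, 120 x 150 x 79 mm high, loose; leave alone. Origin: centre of its underside.
- beaker: Steel cup, 72 mm wide, 100 mm high, loose; leave alone. Origin: centre of its underside.
- stock_bottle: Upright amber bottle with a blue cap, 72 mm wide, 150 mm high, loose; leave alone. Origin: centre of its underside.
Things that resemble listed ones, but are neither listed nor needed, are in the scene too. Several things look just like the tray: the one meant starts farthest to the robot's right.

How it is judged:
By the outcome, as a careful person would: the job done as asked, in the order asked, and still so for the second after the job is handed in, with the robot touching nothing.
It also fails if it takes over 64 s, if anything falls off the work surface, if the arm or the gripper's body presses on something with over 40 N, if the wrist force passes 120 N, or if a joint passes its speed limit or range.

### The arm

A 6-joint arm with a two-finger parallel gripper is mounted at the origin on the work surface. World frame = base frame: x ahead of the robot, y to its left, z up, the work surface at z = 0. Lengths are in m, angles in rad, forces in N, time in s.
With the tool pointing down it reaches from about 0.4 to 0.825 m from the base axis. Payload 7 kg.
Tool frame: the origin (TCP) lies between the finger pads; the fingertips stand 8 mm ahead of it and the grasp point (between the pads) lies 11 mm behind it (bot.tcp_to_tips is the distance from the TCP to the fingertips, in m); x points along the fingers, y is the direction in which the jaws open and shut, and the axes are right-handed (so a half turn about x gives the same grasp; the last joint's range is limited). The gripper opens to 88 mm and grips with 3 to 60 N. Pads are 19 mm wide; open, the fingers measure 130 mm over their backs; the gripper's body (78 mm by 193 mm) begins 47 mm behind the grasp point.
Start: joints at [1.614, 0.359, 0.012, 0, -1.224, -0.288], TCP at [0.164, 0.655, 0.235] pointing down, gripper open.
Joint ranges: [-3.07, 3.07], [-1.43, 2.12], [-1.02, 1.25], [-3.03, 1.67], [-3.05, -0], [-3.03, 3.03]. Speed limits (rad/s): [2.39, 2.39, 3.01, 3.14, 3.14, 3.14].

### API

Orientations are given as a rotation vector (axis times angle).
In Python, from plant import bot, read_camera, camera_params gives the robot as it stands.
- The arm moves only by the tool carry_out, never from a script. Its argument "series" is text: rows parted by semicolons, each of 7 numbers parted by spaces: the shift along the tool's x, y, z each as a share of 0.5 m, from -1 to 1, then the turn, a rotation vector about the tool's x, y, z each as a share of 30 degrees, from -1 to 1, then the gripper's target within -1 to 1 (fully open at 1, half-way at 0, shut at -1). In form: tx ty tz rx ry rz gripper; .... A call has exactly 10 rows; each row is the pose to reach, as a shift and turn from the pose commanded when the call began, along the tool's axes at that moment; what a row does not reach only later rows make up. A row lasts 1/10 s, in which the tool goes at most 50 mm and 8.59 degrees, less where a joint would pass 70% of its speed; a pose out of reach is approached as far as the arm can. A call with a number of a shift or a turn outside -1 to 1 is refused whole. A call with a gripper value outside its range is refused whole. The fingers move at their own pace and stop on an object; "squeeze" is the grip in N (left out, the last holds). Time passes only in rows, so rows that repeat a pose let the fingers close, or fill a call up. It gives the time, the measured TCP pose, the force and the opening at its end, in the units of the state.
- bot.sense(): the state, without advancing time (a new reading comes with each control period).
- read_camera(name): name is "side" or "top"; returns the picture (384x512x3 uint8, blue, green, red); there is no depth.
- camera_params(name): a dict with "fov_y" (degrees; the focal length in pixels is half the picture's height over the tangent of half this angle, whatever the lens; pixels are square), "cx", "cy" (the principal point, pixels), "cam_to_world" (4x4, takes a point from camera to world coordinates). Camera axes: x right, y down, z forward; pixel columns grow to the right and rows downward; lengths in m; the calibration is good to about 2 mm. A picture is of the moment at which its call begins. camera_params takes no time and is no camera call.
- bot.finish_job(): hands the job in, once; it reports no verdict.
The state is a dict: "time": time; "joint_pos": joint angles; "qvel": joint speeds; "joint_efforts": joint torques, N m; "tcp_pos": TCP position; "ee_rot": TCP orientation; "ft_force": force on the tool from outside, world axes, zero at the start; "moment": the same for the moment, N m; "opening": opening from 0.0 (shut) to 1.0 (fully open).
Only numpy, scipy, OpenCV 4.12 (cv2) and the standard library are available. Lean on these libraries where they do the work, as an engineer would, in place of code of your own. Each camera call takes 0.05 s, during which the arm holds its last target. There are 200 camera calls.

## Working session

There is one attempt and no reset: what is moved stays moved. The work goes in short steps, Python scripts to look and compute and a tool call to move; the robot and the scene stay as the last step left them, time stands still between calls to the robot, and variables do not carry over. Pictures are saved under pics/ and viewed, about 8 in all and at most 12, crops included, and the job is handed in when it is done.

Besides the shell and the picture viewer there is one more tool, called after "Call:" as name(argument=value, ...) on one line, values as JSON. carry_out: Moves the arm, as the interface text tells. Its arguments: {"type":"object","properties":{"series":{"type":"string"},"squeeze":{"type":"number"}},"required":["series"]}

```bash
ls; mkdir -p pics; python3 - <<'E'
from plant import bot, read_camera, camera_params
import cv2, numpy as np
np.set_printoptions(precision=4,suppress=True)
for n in("side","top"):
    im=read_camera(n); cv2.imwrite(f"pics/{n}0.png",im)
    p=camera_params(n); print(n,p)
    
print(bot.sense()); print(bot.tcp_to_tips)
E
```

```text
pics
side {'fov_y': 44.83992465104433, 'cx': 256.768086938815, 'cy': 191.2908087449916, 'cam_to_world': array([[ 0.6838, -0.4524,  0.5725, -0.3422],
       [-0.7295, -0.4397,  0.5239, -0.683 ],
       [ 0.0147, -0.7759, -0.6307,  1.1065],
       [ 0.    ,  0.    ,  0.    ,  1.    ]])}
top {'fov_y': 47.046304321538564, 'cx': 258.17407077699943, 'cy': 188.27645631406062, 'cam_to_world': array([[-0.0274, -0.9969,  0.0733,  0.3777],
       [-0.9996,  0.0274, -0.0006,  0.1235],
       [-0.0014, -0.0733, -0.9973,  1.7564],
       [ 0.    ,  0.    ,  0.    ,  1.    ]])}
{'time': 0.1, 'joint_pos': array([ 1.6141,  0.3593,  0.0111, -0.0003, -1.2241, -0.2881]), 'qvel': array([ 0.0005, -0.004 ,  0.001 ,  0.0006, -0.0005,  0.0001]), 'joint_efforts': array([ -0.0011, -58.416 ,  29.3753,   7.0158,   0.0102,  -0.    ]), 'tcp_pos': array([0.1635, 0.6544, 0.2337]), 'ee_rot': array([-2.0919,  0.259 ,  2.092 ]), 'ft_force': array([ 0.5668, -0.6416,  0.4518]), 'moment': array([ 0.0007, -0.0443,  0.0227]), 'opening': 1.0010113689147493}
0.008
```

```bash
python3 - <<'E'
import cv2
for n in("side","top"):
    im=cv2.imread(f"pics/{n}0.png"); cv2.imwrite(f"pics/{n}0b.png",cv2.resize(im,(768,576),interpolation=cv2.INTER_CUBIC))
E
```

```text
(no output)
```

View pics/side0b.png

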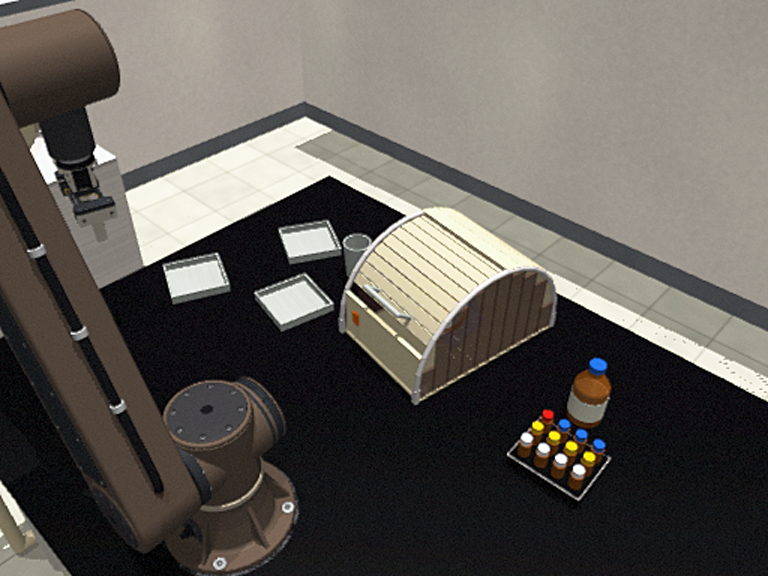

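View pics/top0b.png

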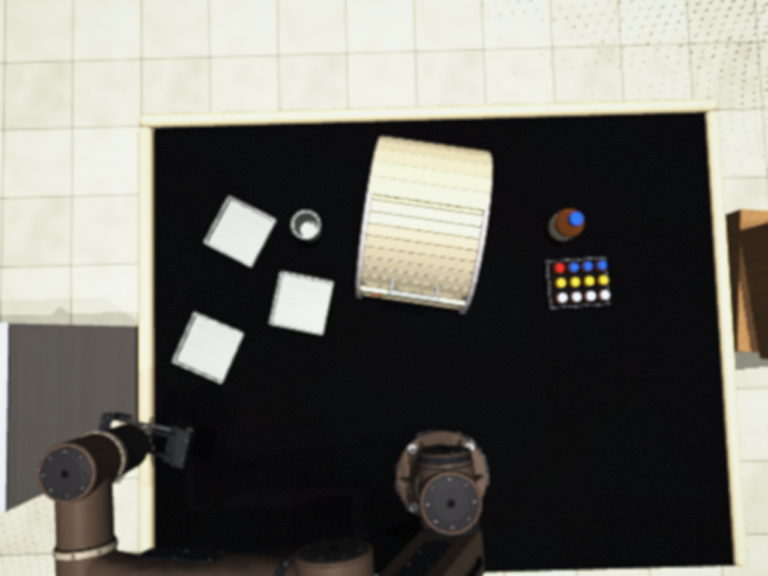

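Side view: the cabinet's bottom front corners are at about (343,330) and (416,402), bottom rear right at (552,325), with the handle at (385,302). Top view: three trays on the left. The rightmost is at (301,303), with the rack and stock bottle on the right. Next, enlarged crops.

```bash
python3 - <<'E'
import cv2
a=cv2.imread("pics/side0.png")[130:275,220:375]; cv2.imwrite("pics/side_c.png",cv2.resize(a,None,fx=4,fy=4,interpolation=cv2.INTER_CUBIC))
a=cv2.imread("pics/top0.png")[85:235,170:340]; cv2.imwrite("pics/top_c.png",cv2.resize(a,None,fx=4,fy=4,interpolation=cv2.INTER_CUBIC))
E
```

```text
(no output)
```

View pics/side_c.png

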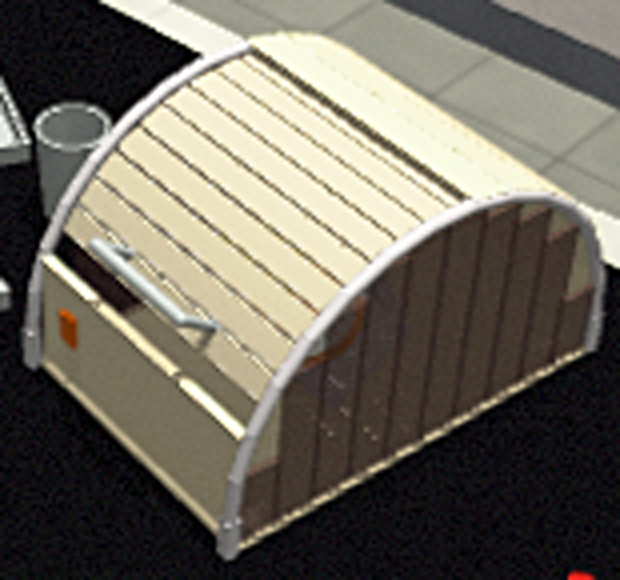

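View pics/top_c.png

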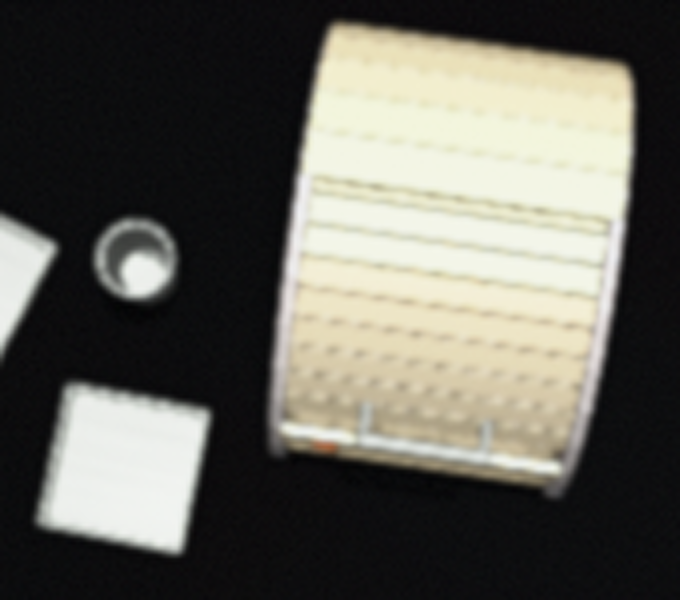

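```bash
cat > h.py <<'E'
from plant import bot, read_camera, camera_params
import cv2, numpy as np
from scipy.spatial.transform import Rotation as R
from scipy.optimize import least_squares
np.set_printoptions(precision=4,suppress=True)
P={n:camera_params(n) for n in("side","top")}
def proj(n,X):
    p=P[n]; T=np.linalg.inv(p["cam_to_world"]); f=192/np.tan(np.radians(p["fov_y"]/2))
    c=np.atleast_2d(X)@T[:3,:3].T+T[:3,3]
    return np.c_[p["cx"]+f*c[:,0]/c[:,2],p["cy"]+f*c[:,1]/c[:,2]]
def onplane(n,uv,z):
    p=P[n]; T=p["cam_to_world"]; f=192/np.tan(np.radians(p["fov_y"]/2))
    d=T[:3,:3]@np.array([(uv[0]-p["cx"])/f,(uv[1]-p["cy"])/f,1]); o=T[:3,3]
    return o+d*(z-o[2])/d[2]
def tri(us,ut):
    return least_squares(lambda X:np.r_[proj("side",X)[0]-us,proj("top",X)[0]-ut],[.6,0,.1]).x
S=lambda u,v:np.array([u/4+220,v/4+130])
T=lambda u,v:np.array([u/4+170,v/4+85])
E
python3 - <<'E'
from h import *
hl=tri(S(97,243),T(363,440)); hr=tri(S(187,325),T(488,458))
print("handle",hl,hr,np.linalg.norm(hl-hr),(hl+hr)/2)
print("res",proj("side",hl)-S(97,243),proj("top",hl)-T(363,440),proj("side",hr)-S(187,325),proj("top",hr)-T(488,458))
for n,c in(("side",S(33,362)),("side",S(228,555)),("side",S(595,350)),("top",T(277,455)),("top",T(557,493))): print(n,onplane(n,c,0))
for c in ((68,384),(210,408),(183,553),(38,525)): print("tray",onplane("top",T(*c),.022))
A=R.from_rotvec(bot.sense()["ee_rot"]).as_matrix(); print(A, proj("side",bot.sense()["tcp_pos"])*1.5,proj("top",bot.sense()["tcp_pos"])*1.5)
hx,hz=-.24*np.cos(np.radians(33)),.04+.24*np.sin(np.radians(33))
pts=[("side",S(97,243),(hx,.055,hz)),("side",S(187,325),(hx,-.055,hz)),("top",T(363,440),(hx,.055,hz)),("top",T(488,458),(hx,-.055,hz)),
("side",S(33,362),(-.21,.14,0)),("side",S(228,555),(-.21,-.14,0)),("side",S(595,350),(.21,-.14,0)),("top",T(277,455),(-.21,.14,0)),("top",T(557,493),(-.21,-.14,0))]
def W(q,X): return R.from_euler("z",q[2]).apply(X)+[q[0],q[1],0]
def res(q): return np.concatenate([proj(n,W(q,X))[0]-u for n,u,X in pts])
s=least_squares(res,[.65,0,0],loss="soft_l1"); print("cab",s.x,np.degrees(s.x[2])); print(res(s.x).reshape(-1,2))
E
```

```text
handle [0.4693 0.1137 0.184 ] [0.4509 0.0018 0.1786] 0.11351297029609622 [0.4601 0.0578 0.1813]
res [[-0.1346  0.0085]] [[ 0.102  -0.1143]] [[-0.2817  0.0223]] [[ 0.2296 -0.2461]]
side [0.4745 0.197  0.    ]
side [ 0.4257 -0.0723  0.    ]
side [ 0.8313 -0.1492  0.    ]
top [0.4669 0.1991 0.    ]
top [ 0.4215 -0.0785  0.    ]
tray [0.5416 0.4026 0.022 ]
tray [0.514 0.263 0.022]
tray [0.3722 0.2925 0.022 ]
tray [0.4035 0.4342 0.022 ]
[[-0.0002 -0.2425 -0.9702]
 [-0.0015 -0.9702  0.2425]
 [-1.      0.0015 -0.0001]] [[ 93.9853 223.6594]] [[157.1123 431.9516]]
cab [ 0.6571  0.0242 -0.1773] -10.158157007886096
[[-0.2733  3.3391]
 [-1.6081  1.6627]
 [ 0.0622  0.2607]
 [-0.9506  0.319 ]
 [-0.2805 -0.3514]
 [ 1.0518  0.7215]
 [ 1.5548 -0.8708]
 [-0.0371 -2.0481]
 [-0.5038 -1.0568]]
```

```bash
python3 - <<'E'
from h import *
print([a for a in dir(bot) if not a.startswith("__")])
def hp(a,y): return (-.24*np.cos(a),y,.04+.24*np.sin(a))
def W(q,X): return R.from_euler("z",q[2]).apply(X)+[q[0],q[1],0]
def res(q):
    a=q[3]
    pts=[("side",S(97,243),hp(a,.055)),("side",S(187,325),hp(a,-.055)),("top",T(363,440),hp(a,.055)),("top",T(488,458),hp(a,-.055)),
("side",S(33,362),(-.21,.14,0)),("side",S(228,555),(-.21,-.14,0)),("side",S(595,350),(.21,-.14,0)),("top",T(277,455),(-.21,.14,0)),("top",T(557,493),(-.21,-.14,0))]
    return np.concatenate([proj(n,W(q,X))[0]-u for n,u,X in pts])
s=least_squares(res,[.65,0,0,.57],loss="soft_l1"); print("cab",s.x,np.degrees(s.x[2:])); print(res(s.x).reshape(-1,2))
q=s.x; print(W(q,hp(q[3],0)))
for y in(.14,-.14): print("sill",(proj("side",W(q,(-.19,y,.118)))-[220,130])*4, "door edge 196", (proj("side",W(q,(-.196*np.cos(q[3]-.16),y,.04+.196*np.sin(q[3]-.16))))-[220,130])*4)
E
```

```text
['IKError', 'finish_job', 'sense', 'tcp_to_tips']
cab [ 0.6523  0.0248 -0.1733  0.6239] [-9.9272 35.7445]
[[ 0.2864  1.0151]
 [-0.8144 -0.7513]
 [ 0.4242 -0.2472]
 [-0.391  -0.2849]
 [-1.3841  0.4361]
 [ 0.2101  1.5497]
 [ 0.6072 -0.4886]
 [ 0.0323 -0.6727]
 [-0.3789  0.043 ]]
[0.4605 0.0583 0.1802]
sill [[ 43.6297 250.5831]] door edge 196 [[ 57.8828 235.1212]]
sill [[256.4387 443.2411]] door edge 196 [[272.3279 425.7436]]
```

```bash
cat >> h.py <<'E'
def cur():
    s=bot.sense(); return np.array(s["tcp_pos"]),R.from_rotvec(s["ee_rot"])
def rows(targets,g,base=None):
    """targets: list of (pos, Rotation) -> printed shares"""
    p0,R0=base or cur()
    for (p,r),gg in zip(targets,g if hasattr(g,"__len__") else [g]*len(targets)):
        t=R0.inv().apply(np.asarray(p)-p0)/.5; w=(R0.inv()*r).as_rotvec()/np.radians(30)
        print(*[f"{v:.3f}" for v in np.r_[t,w]],gg,end="; ")
    print()
def swing(az1,rad1,z1,n=10):
    p0,R0=cur(); a0=np.arctan2(p0[1],p0[0]); r0=np.hypot(*p0[:2]); a1=np.radians(az1)
    out=[]
    for t in np.linspace(0,1,n+1)[1:]:
        a=a0+(a1-a0)*t; r=r0+(rad1-r0)*t
        out.append((np.array([r*np.cos(a),r*np.sin(a),p0[2]+(z1-p0[2])*t]),R.from_euler("z",a-a0)*R0))
    return out
E
python3 -c "
from h import *
rows(swing(46.5,.62,.34),1)"
```

```text
-0.021 0.013 -0.069 0.098 -0.000 0.000 1; -0.042 0.029 -0.136 0.196 -0.000 0.000 1; -0.064 0.048 -0.202 0.295 -0.000 0.000 1; -0.085 0.071 -0.267 0.393 -0.001 0.000 1; -0.106 0.097 -0.329 0.491 -0.001 0.000 1; -0.127 0.126 -0.390 0.589 -0.001 0.000 1; -0.149 0.158 -0.448 0.688 -0.001 0.000 1; -0.170 0.193 -0.505 0.786 -0.001 0.000 1; -0.191 0.230 -0.559 0.884 -0.001 0.000 1; -0.212 0.270 -0.610 0.982 -0.001 0.000 1;
```

Call:
carry_out(series="-0.02 0.013 -0.07 0.1 0 0 1; -0.042 0.03 -0.136 0.2 0 0 1; -0.064 0.05 -0.2 0.295 0 0 1; -0.085 0.07 -0.267 0.393 0 0 1; -0.106 0.097 -0.33 0.49 0 0 1; -0.127 0.126 -0.39 0.59 0 0 1; -0.15 0.158 -0.45 0.69 0 0 1; -0.17 0.193 -0.505 0.786 0 0 1; -0.19 0.23 -0.56 0.884 0 0 1; -0.21 0.27 -0.61 0.98 0 0 1")

```text
time: 1.1
tcp_pos: [0.4276, 0.4487, 0.3394]
ee_rot: [-1.777, 0.711, 1.777]
ft_force: [0.2, 1.2, 0.3]
opening: 1.004
```

```bash
python3 -c "
from h import *
s=bot.sense();print(s['time'],s['joint_pos'],s['tcp_pos'],s['ee_rot'],np.degrees(np.arctan2(s['tcp_pos'][1],s['tcp_pos'][0])))
rows(swing(17,.52,.34),1)"
```

```text
1.1 [ 1.1241  0.222   0.057  -0.0001 -1.4067 -0.3135] [0.4276 0.4487 0.3394] [-1.7766  0.7108  1.777 ] 46.383346554904115
-0.000 0.022 -0.063 0.098 -0.000 0.000 1; -0.000 0.046 -0.123 0.196 -0.000 0.000 1; -0.000 0.074 -0.181 0.294 -0.000 0.000 1; -0.000 0.104 -0.236 0.392 -0.000 0.000 1; -0.000 0.137 -0.289 0.490 -0.000 0.000 1; -0.000 0.173 -0.339 0.588 -0.001 0.000 1; -0.001 0.210 -0.386 0.686 -0.001 0.000 1; -0.001 0.250 -0.430 0.784 -0.001 0.000 1; -0.001 0.291 -0.472 0.881 -0.001 0.000 1; -0.001 0.334 -0.510 0.979 -0.001 0.000 1;
```

Call:
carry_out(series="0 0.022 -0.063 0.1 0 0 1; 0 0.046 -0.123 0.2 0 0 1; 0 0.074 -0.18 0.294 0 0 1; 0 0.104 -0.236 0.392 0 0 1; 0 0.137 -0.29 0.49 0 0 1; 0 0.173 -0.34 0.59 0 0 1; 0 0.21 -0.386 0.686 0 0 1; 0 0.25 -0.43 0.784 0 0 1; 0 0.29 -0.472 0.88 0 0 1; 0 0.334 -0.51 0.98 0 0 1")

```text
time: 2.1
tcp_pos: [0.497, 0.1521, 0.3391]
ee_rot: [-1.425, 1.054, 1.425]
ft_force: [-0.5, -0.2, -0.6]
opening: 1.002
```

```bash
cat >> h.py <<'E'
D=[([1.6141,.3593,.0111,-.0003,-1.2241,-.2881],[.1635,.6544,.2337],[-2.0919,.259,2.092]),
([1.1241,.222,.057,-.0001,-1.4067,-.3135],[.4276,.4487,.3394],[-1.7766,.7108,1.777])]
def fk(q,k):
    # k: h,a1,lat,L2,a3,L4,L6 ; planar zero pose: upper arm up, forearm forward
    h,a1,lat,L2,a3,L4,L6=k
    Ry=lambda a:R.from_euler("y",a); Rx=lambda a:R.from_euler("x",a)
    r=R.from_euler("z",q[0]); p=r.apply([a1,-lat,h])
    r=r*Ry(q[1]); p=p+r.apply([0,0,L2]); r=r*Ry(-q[2]); p=p+r.apply([L4,0,a3])
    r=r*Rx(q[3])*Ry(-q[4]); p=p+r.apply([L6,0,0]); r=r*Rx(q[5])
    return p,r
E
python3 - <<'E'
from h import *
s=bot.sense();print(s['time'],s['joint_pos'],s['tcp_pos'],s['ee_rot'])
D.append((s['joint_pos'],s['tcp_pos'],s['ee_rot']))
k=[.3,0,.19,.5,0,.5,.2]
f=lambda k:np.concatenate([fk(q,k)[0]-p for q,p,_ in D])
o=least_squares(f,k); print(o.x,abs(o.fun).max(),np.linalg.svd(o.jac)[1])
for q,p,e in D: 
    d=fk(q,o.x)[1].inv()*R.from_rotvec(e); print(d.as_rotvec())
E
```

```text
2.1 [ 0.6748  0.0478 -0.1487 -0.0002 -1.3751 -0.3773] [0.497  0.1521 0.3391] [-1.4248  1.0542  1.4254]
[-0.7616 -0.0013  0.1918  0.6003 -0.0021  0.4646 -0.5938] 3.913711174469148e-05 [3.449  2.4608 1.7321 0.1808 0.0984 0.0809 0.0001]
[-0.9945 -0.0004  0.0004]
[-0.9438 -0.0001  0.0002]
[-0.8162 -0.0002  0.0002]
```

```bash
cat >> h.py <<'E'
D.append(([.6748,.0478,-.1487,-.0002,-1.3751,-.3773],[.497,.1521,.3391],[-1.4248,1.0542,1.4254]))
CAB=np.array([.6523,.0248,0]); YAW=np.radians(-9.9)
def cw(x,y,z): return CAB+R.from_euler("z",YAW).apply([x,y,z])
def tool(pitch,yaw=YAW):
    "tool x points forward, pitch deg below horizontal; z along cabinet +y"
    c,s=np.cos(np.radians(pitch)),np.sin(np.radians(pitch))
    return R.from_euler("z",yaw)*R.from_matrix(np.c_[[c,0,-s],[-s,0,-c],[0,1,0]])
def interp(p1,r1,n=10,m=None,base=None):
    p0,r0=base or cur(); w=(r0.inv()*r1).as_rotvec(); m=m or n
    return [(p0+(np.asarray(p1)-p0)*t,r0*R.from_rotvec(w*t)) for t in list(np.linspace(0,1,m+1)[1:])+[1]*(n-m)]
E
python3 - <<'E'
from h import *
r=tool(60); print(r.as_matrix(),(cur()[1].inv()*r).as_rotvec())
rows(interp([.39,.075,.32],r),1)
E
```

```text
[[ 0.4926 -0.8531  0.1719]
 [-0.086   0.1489  0.9851]
 [-0.866  -0.5    -0.    ]] [ 0.4595  0.1228 -0.5145]
0.004 0.025 -0.008 0.088 0.023 -0.098 1; 0.008 0.050 -0.017 0.176 0.047 -0.197 1; 0.012 0.075 -0.025 0.263 0.070 -0.295 1; 0.015 0.100 -0.034 0.351 0.094 -0.393 1; 0.019 0.125 -0.042 0.439 0.117 -0.491 1; 0.023 0.150 -0.051 0.527 0.141 -0.590 1; 0.027 0.175 -0.059 0.614 0.164 -0.688 1; 0.031 0.200 -0.068 0.702 0.188 -0.786 1; 0.035 0.225 -0.076 0.790 0.211 -0.884 1; 0.038 0.250 -0.085 0.878 0.235 -0.983 1;
```

Call:
carry_out(series="0.004 0.025 -0.008 0.088 0.023 -0.1 1; 0.008 0.05 -0.017 0.176 0.047 -0.197 1; 0.012 0.075 -0.025 0.263 0.07 -0.295 1; 0.015 0.1 -0.034 0.35 0.094 -0.393 1; 0.019 0.125 -0.042 0.44 0.117 -0.49 1; 0.023 0.15 -0.05 0.527 0.14 -0.59 1; 0.027 0.175 -0.06 0.614 0.164 -0.688 1; 0.03 0.2 -0.068 0.7 0.188 -0.786 1; 0.035 0.225 -0.076 0.79 0.21 -0.884 1; 0.038 0.25 -0.085 0.878 0.235 -0.983 1")

```text
time: 3.1
tcp_pos: [0.3901, 0.0748, 0.3202]
ee_rot: [-1.321, 0.921, 0.68]
ft_force: [-0.6, -0.6, 0.7]
opening: 1.001
```

```bash
sed -i 's/r=r\*Rx(q\[5\])/r=r*Rx(-q[5]-np.pi\/2)/' h.py; python3 - <<'E'
from h import *
s=bot.sense();print(s['time'],s['joint_pos'],s['tcp_pos'],s['ee_rot'])
D.append((s['joint_pos'],s['tcp_pos'],s['ee_rot']))
import h
for sg in(1,-1):
    f=lambda k:np.concatenate([fk(np.array(q)*[1,1,1,sg,1,1],k)[0]-p for q,p,_ in D])
    o=least_squares(f,[.3,0,.19,.6,0,.465,.45]); print(o.x,abs(o.fun).max())
    for q,p,e in D[-2:]: print((fk(np.array(q)*[1,1,1,sg,1,1],o.x)[1].inv()*R.from_rotvec(e)).as_rotvec())
E
```

```text
3.1 [ 1.2414 -0.5236 -0.9128  0.5729 -1.1576 -1.6446] [0.3901 0.0748 0.3202] [-1.3209  0.9209  0.68  ]
[-0.3775  0.5396  0.198   0.4931 -0.048  -0.0599 -0.2587] 0.08438001175955887
[-0.     -0.0003  0.0001]
[-0.4601 -0.0774 -1.0465]
[ 0.196   0.3018  0.1884  0.5498 -0.0377  0.1717  0.336 ] 0.04709419061656819
[-0.0001  0.     -0.0001]
[-0.  0. -0.]
```

```bash
python3 - <<'E'
import re
s=open("h.py").read()
s=s.replace("h,a1,lat,L2,a3,L4,L6=k","h,a1,lat,L2,a3,L4,L6,y6,x5=k").replace("Rx(q[3])*Ry(-q[4])","Rx(-q[3]); p=p+r.apply([0,0,x5]); r=r*Ry(-q[4])").replace("[L6,0,0]","[L6,y6,0]")
s+='D.append(([1.2414,-.5236,-.9128,.5729,-1.1576,-1.6446],[.3901,.0748,.3202],[-1.3209,.9209,.68]))\n'
open("h.py","w").write(s)
E
python3 - <<'E'
from h import *
f=lambda k:np.concatenate([np.concatenate([(fk(q,k)[0]-p) for q,p,_ in D]),1e-4*(np.array(k)-[.3,0,.19,.6,0,.465,.45,0,0])])
o=least_squares(f,[.3,0,.19,.6,0,.465,.45,0,0]); print(o.x,abs(o.fun[:12]).max(), np.linalg.svd(o.jac)[1])
f=lambda k:np.concatenate([np.concatenate([(fk(q,np.r_[k,0])[0]-p) for q,p,_ in D]),1e-4*(np.array(k)-[.3,0,.19,.6,0,.465,.45,0])])
o=least_squares(f,[.3,0,.19,.6,0,.465,.45,0]); print(o.x,abs(o.fun[:12]).max())
E
```

```text
[ 0.1971  0.0001  0.0001  0.6015  0.0017  0.4635  0.3683 -0.1918 -0.0016] 3.253265234348657e-05 [4.3708 2.8624 2.8081 0.6831 0.47   0.3111 0.1546 0.0937 0.0022]
[ 0.1988  0.0001  0.0001  0.6016 -0.      0.4635  0.3701 -0.1918] 3.0488317200705328e-05
```

```bash
cat >> h.py <<'E'
K=np.array([.1988,.0001,.0001,.6016,0,.4635,.3701,-.1918,0])
LO=np.array([-3.07,-1.43,-1.02,-3.03,-3.05,-3.03]); HI=np.array([3.07,2.12,1.25,1.67,0,3.03])
VM=.7*np.array([2.39,2.39,3.01,3.14,3.14,3.14])
def ik(p,r,q0):
    def f(q):
        pp,rr=fk(q,K); return np.r_[(pp-p)*3,(rr.inv()*r).as_rotvec(),1e-5*(q-q0)]
    o=least_squares(f,np.clip(q0,LO+.01,HI-.01),bounds=(LO,HI)); return o.x,np.abs(o.fun[:6]).max()
def hbar(a,y=0): a=np.radians(a); return cw(-.24*np.cos(a),y,.04+.24*np.sin(a))
def grasp(a,pitch):
    r=tool(pitch); return hbar(a)+.011*r.apply([1,0,0]),r
def check(poses,q=None):
    q=bot.sense()["joint_pos"] if q is None else q
    for p,r in poses:
        q2,e=ik(p,r,q); print(p,q2,"err %.4f"%e,"dt %.2f"%(abs(q2-q)/VM).max()); q=q2
    return q
E
python3 - <<'E'
from h import *
for sch in ((40,85),(50,90),(60,90),(70,95)):
    print(sch)
    pr=hbar(35)-.08*tool(sch[0]).apply([1,0,0])
    check([(pr,tool(sch[0]))]+[grasp(a,np.interp(a,(35,97),sch)) for a in (35,50,66,82,97)])
E
```

```text
(40, 85)
[0.3983 0.0691 0.2291] [ 1.2535 -0.3882 -1.02    0.7442 -1.0923 -1.8784] err 0.2333 dt 0.11
[0.4669 0.0572 0.1706] [ 0.7918 -0.1598 -1.02    0.9373 -0.6757 -1.7519] err 0.2929 dt 0.28
[0.5072 0.0501 0.2153] [ 0.6285 -0.1794 -1.02    0.9454 -0.52   -1.5984] err 0.1105 dt 0.10
[0.5611 0.0407 0.2495] [ 0.5813 -0.093  -0.8065  0.6119 -0.5827 -1.2247] err 0.0000 dt 0.17
[0.6224 0.03   0.2671] [ 0.4564  0.0976 -0.3728  0.2097 -0.8851 -0.7447] err 0.0000 dt 0.22
[0.6821 0.0196 0.2673] [ 0.3377  0.3021 -0.0175  0.0462 -1.1754 -0.5266] err 0.0000 dt 0.17
(50, 90)
[0.408  0.0674 0.2389] [ 1.1027 -0.4024 -1.02    0.6998 -0.9459 -1.7081] err 0.1343 dt 0.10
[0.4656 0.0574 0.1692] [ 0.7443 -0.1699 -1.02    0.8083 -0.5917 -1.5861] err 0.2001 dt 0.21
[0.5058 0.0504 0.2144] [ 0.6348 -0.17   -1.02    0.8462 -0.4993 -1.5191] err 0.0116 dt 0.07
[0.5598 0.0409 0.2489] [ 0.5664 -0.0346 -0.6231  0.3449 -0.7497 -0.9655] err 0.0000 dt 0.25
[0.6212 0.0302 0.2668] [ 0.4196  0.1552 -0.2456  0.1096 -1.0321 -0.6422] err 0.0000 dt 0.18
[0.6811 0.0198 0.2672] [ 0.3145  0.3525  0.077   0.     -1.2953 -0.487
[... 443 characters left out ...]
99   0.078  -1.0883 -0.6106] err 0.0000 dt 0.15
[0.6811 0.0198 0.2672] [ 0.3145  0.3525  0.077   0.     -1.2953 -0.4873] err 0.0000 dt 0.13
(70, 95)
[0.4317 0.0633 0.2528] [ 0.8617 -0.2881 -0.826   0.3889 -0.8873 -1.2599] err 0.0000 dt 0.23
[0.4623 0.058  0.1673] [ 0.7335 -0.1284 -0.9644  0.517  -0.576  -1.3209] err 0.0000 dt 0.14
[0.5029 0.0509 0.2132] [ 0.6177 -0.0497 -0.6577  0.2402 -0.8044 -0.9437] err 0.0000 dt 0.17
[0.5576 0.0413 0.2483] [ 0.4792  0.0818 -0.3624  0.0928 -1.0243 -0.6962] err 0.0000 dt 0.14
[0.6196 0.0305 0.2667] [ 0.3696  0.2402 -0.0854  0.01   -1.2296 -0.5457] err 0.0000 dt 0.13
[0.6802 0.0199 0.2673] [ 0.2929  0.4046  0.1684 -0.0396 -1.4127 -0.4579] err 0.0000 dt 0.12
```

```bash
python3 - <<'E'
from h import *
r=tool(70); p=hbar(34.5)-.06*r.apply([1,0,0]); print(p)
rows(interp(p,r,10,6),-.18)
E
```

```text
[0.4372 0.0623 0.2323]
0.033 0.001 -0.001 -0.001 0.000 0.057 -0.18; 0.067 0.001 -0.003 -0.001 0.001 0.113 -0.18; 0.100 0.002 -0.004 -0.002 0.001 0.170 -0.18; 0.134 0.003 -0.006 -0.002 0.002 0.226 -0.18; 0.167 0.004 -0.007 -0.003 0.002 0.283 -0.18; 0.201 0.004 -0.009 -0.003 0.002 0.339 -0.18; 0.201 0.004 -0.009 -0.003 0.002 0.339 -0.18; 0.201 0.004 -0.009 -0.003 0.002 0.339 -0.18; 0.201 0.004 -0.009 -0.003 0.002 0.339 -0.18; 0.201 0.004 -0.009 -0.003 0.002 0.339 -0.18;
```

Call:
carry_out(series="0.033 0 -0.001 0 0 0.057 -0.18; 0.067 0 -0.003 0 0 0.113 -0.18; 0.1 0.002 -0.004 0 0 0.17 -0.18; 0.134 0.003 -0.006 0 0 0.226 -0.18; 0.167 0.004 -0.007 0 0 0.283 -0.18; 0.2 0.004 -0.009 -0.003 0.002 0.34 -0.18; 0.2 0.004 -0.009 -0.003 0.002 0.34 -0.18; 0.2 0.004 -0.009 -0.003 0.002 0.34 -0.18; 0.2 0.004 -0.009 -0.003 0.002 0.34 -0.18; 0.2 0.004 -0.009 -0.003 0.002 0.34 -0.18", squeeze=20)

```text
time: 4.1
tcp_pos: [0.437, 0.0635, 0.2336]
ee_rot: [-1.252, 1.047, 0.821]
ft_force: [0.4, 0.8, -0.0]
opening: 0.411
```

```bash
python3 - <<'E'
from h import *
s=bot.sense();print(s['time'],s['joint_pos'],s['tcp_pos'],s['opening'])
q,e=ik(*cur(),s['joint_pos']);print(q,e)
im=read_camera("side"); cv2.imwrite("pics/side1.png",im)
a=im[120:220,215:330]
a=cv2.resize(a,None,fx=6,fy=6,interpolation=cv2.INTER_CUBIC); cv2.imwrite("pics/side1c.png",a)
print((proj("side",hbar(33,.055))-[215,120])*6,(proj("side",hbar(33,-.055))-[215,120])*6,(proj("side",hbar(36))-[215,120])*6,(proj("side",s['tcp_pos'])-[215,120])*6)
E
```

```text
4.1 [ 0.8402 -0.2581 -0.8567  0.4038 -0.8238 -1.2635] [0.437  0.0635 0.2336] 0.41064039079076253
[ 0.8406 -0.2583 -0.8568  0.4039 -0.824  -1.2639] 2.091660178393795e-13
[[167.1832 449.2502]] [[294.9162 562.2837]] [[240.8853 483.8004]] [[201.2349 420.7738]]
```

View pics/side1c.png

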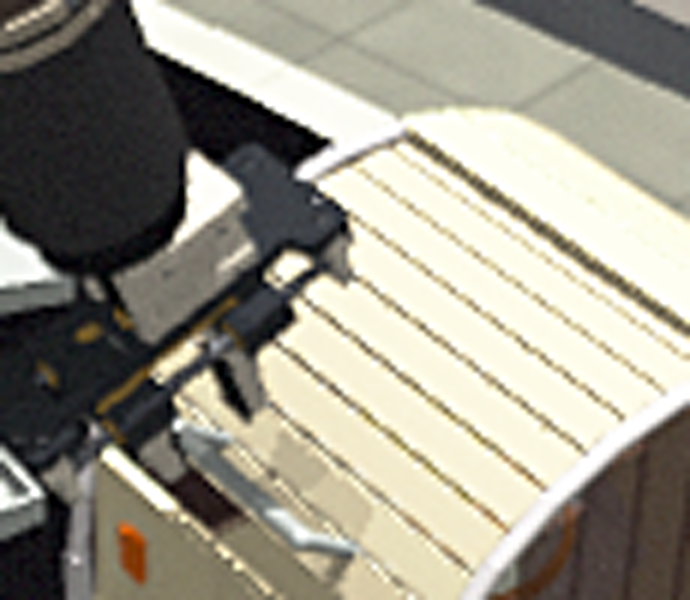

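The picture shows the fingers just above the bar. The bar runs (180,428)–(300,540), which matches a handle angle of 36°. I'll go in and close.

```bash
python3 - <<'E'
from h import *
r=tool(70); p=hbar(36)+.006*r.apply([1,0,0]); print(p); check([(p,r)])
rows(interp(p,r,10,5),[-.18]*6+[-1]*4)
E
```

```text
[0.463  0.0578 0.1754]
[0.463  0.0578 0.1754] [ 0.7379 -0.1382 -0.9449  0.4965 -0.6031 -1.3001] err 0.0000 dt 0.10
0.025 -0.002 -0.000 0.001 0.000 -0.001 -0.18; 0.051 -0.004 -0.001 0.003 0.001 -0.001 -0.18; 0.076 -0.006 -0.001 0.004 0.001 -0.002 -0.18; 0.102 -0.008 -0.002 0.006 0.002 -0.003 -0.18; 0.127 -0.011 -0.002 0.007 0.002 -0.003 -0.18; 0.127 -0.011 -0.002 0.007 0.002 -0.003 -0.18; 0.127 -0.011 -0.002 0.007 0.002 -0.003 -1; 0.127 -0.011 -0.002 0.007 0.002 -0.003 -1; 0.127 -0.011 -0.002 0.007 0.002 -0.003 -1; 0.127 -0.011 -0.002 0.007 0.002 -0.003 -1;
```

Call:
carry_out(series="0.025 -0.002 0 0 0 0 -0.18; 0.05 -0.004 0 0 0 0 -0.18; 0.076 -0.006 0 0.004 0 0 -0.18; 0.102 -0.008 -0.002 0.006 0 0 -0.18; 0.127 -0.011 -0.002 0.007 0 0 -0.18; 0.127 -0.011 -0.002 0.007 0 0 -0.18; 0.127 -0.011 -0.002 0.007 0 0 -1; 0.127 -0.011 -0.002 0.007 0 0 -1; 0.127 -0.011 -0.002 0.007 0 0 -1; 0.127 -0.011 -0.002 0.007 0 0 -1", squeeze=15)

```text
time: 5.15
tcp_pos: [0.4633, 0.0579, 0.1757]
ee_rot: [-1.249, 1.048, 0.819]
ft_force: [-6.4, 3.2, 6.7]
opening: 0.13
```

```bash
python3 - <<'E'
from h import *
def g(a):
    r=tool(np.interp(a,(36,97),(70,95))); return hbar(a)+.006*r.apply([1,0,0]),r
rows([g(a) for a in np.linspace(36,60,11)[1:]],-1)
E
```

```text
-0.011 -0.016 -0.000 -0.001 0.001 0.029 -1; -0.021 -0.033 -0.000 -0.001 0.001 0.062 -1; -0.030 -0.051 -0.000 -0.001 0.001 0.094 -1; -0.039 -0.069 -0.000 -0.001 0.001 0.127 -1; -0.047 -0.087 -0.000 -0.001 0.001 0.160 -1; -0.054 -0.105 -0.000 -0.001 0.001 0.193 -1; -0.061 -0.124 -0.000 -0.001 0.001 0.226 -1; -0.066 -0.143 -0.000 -0.001 0.002 0.258 -1; -0.071 -0.163 -0.000 -0.001 0.002 0.291 -1; -0.075 -0.182 -0.000 -0.001 0.002 0.324 -1;
```

Call:
carry_out(series="-0.011 -0.016 0 0 0 0.029 -1; -0.021 -0.033 0 0 0 0.062 -1; -0.03 -0.051 0 0 0 0.094 -1; -0.039 -0.069 0 0 0 0.127 -1; -0.047 -0.087 0 0 0 0.16 -1; -0.054 -0.105 0 0 0 0.193 -1; -0.061 -0.124 0 0 0 0.226 -1; -0.066 -0.143 0 0 0 0.258 -1; -0.071 -0.163 0 0 0 0.291 -1; -0.075 -0.182 0 0 0 0.324 -1")

```text
time: 6.15
tcp_pos: [0.5345, 0.0451, 0.2415]
ee_rot: [-1.17, 1.168, 0.949]
ft_force: [-4.6, 0.4, 1.9]
opening: 0.132
```

```bash
cat >> h.py <<'E'
def g(a):
    r=tool(np.interp(a,(36,97),(70,95))); return hbar(a)+.006*r.apply([1,0,0]),r
E
python3 - <<'E'
from h import *
s=bot.sense(); print(s['tcp_pos'],s['ft_force'],s['moment'],s['opening'],g(60)[0])
d=cur()[1].apply([1,0,0]); b=s['tcp_pos']-.006*d-CAB; b=R.from_euler("z",-YAW).apply(b)-[0,0,.04]; print("bar local",b,np.hypot(b[0],b[2]),np.degrees(np.arctan2(b[2],-b[0])))
rows([g(a) for a in np.linspace(60,84,11)[1:]],-1)
E
```

```text
[0.5345 0.0451 0.2415] [-4.6275  0.4266  1.8546] [0.527  2.1956 0.0275] 0.13204384131758065 [0.5351 0.0452 0.2419]
bar local [-0.1206 -0.0002  0.2074] 0.23993007019852522 59.83424688259204
-0.007 -0.020 0.000 -0.001 -0.000 0.028 -1; -0.013 -0.039 0.000 -0.001 -0.000 0.060 -1; -0.018 -0.058 0.001 -0.001 -0.000 0.093 -1; -0.022 -0.078 0.001 -0.001 -0.000 0.126 -1; -0.025 -0.098 0.001 -0.001 -0.000 0.159 -1; -0.027 -0.117 0.001 -0.001 -0.000 0.191 -1; -0.029 -0.137 0.001 -0.001 -0.000 0.224 -1; -0.030 -0.157 0.001 -0.001 -0.000 0.257 -1; -0.029 -0.177 0.001 -0.001 -0.000 0.290 -1; -0.029 -0.197 0.001 -0.001 -0.000 0.323 -1;
```

Forces are very low and the bar is following. Next I'll carry on to about 84°.

Call:
carry_out(series="-0.007 -0.02 0 0 0 0.028 -1; -0.013 -0.039 0 0 0 0.06 -1; -0.018 -0.058 0 0 0 0.093 -1; -0.022 -0.078 0 0 0 0.126 -1; -0.025 -0.098 0 0 0 0.16 -1; -0.027 -0.117 0 0 0 0.191 -1; -0.029 -0.137 0 0 0 0.224 -1; -0.03 -0.157 0 0 0 0.257 -1; -0.029 -0.177 0 0 0 0.29 -1; -0.029 -0.197 0 0 0 0.323 -1")

```text
time: 7.15
tcp_pos: [0.6277, 0.0286, 0.2729]
ee_rot: [-1.084, 1.283, 1.076]
ft_force: [-1.5, -1.1, -0.9]
opening: 0.132
```

```bash
python3 - <<'E'
from h import *
s=bot.sense(); print(s['tcp_pos'],s['ft_force'],s['opening'],g(84)[0])
rows([g(a) for a in np.linspace(84,99.5,9)[1:]]+[g(99.5)]*2,-1)
E
```

```text
[0.6277 0.0286 0.2729] [-1.4691 -1.0591 -0.8991] 0.13222937821745856 [0.6276 0.0291 0.2727]
-0.001 -0.016 0.001 -0.001 -0.001 0.026 -1; -0.002 -0.032 0.001 -0.001 -0.001 0.052 -1; -0.002 -0.048 0.001 -0.001 -0.001 0.079 -1; -0.002 -0.064 0.001 -0.001 -0.001 0.105 -1; -0.001 -0.080 0.001 -0.001 -0.001 0.132 -1; 0.001 -0.096 0.001 -0.001 -0.001 0.158 -1; 0.003 -0.112 0.001 -0.001 -0.001 0.177 -1; 0.005 -0.128 0.001 -0.001 -0.001 0.177 -1; 0.005 -0.128 0.001 -0.001 -0.001 0.177 -1; 0.005 -0.128 0.001 -0.001 -0.001 0.177 -1;
```

Call:
carry_out(series="0 -0.016 0 0 0 0.026 -1; -0.002 -0.032 0 0 0 0.052 -1; -0.002 -0.048 0 0 0 0.079 -1; -0.002 -0.064 0 0 0 0.105 -1; 0 -0.08 0 0 0 0.132 -1; 0 -0.096 0 0 0 0.158 -1; 0.001 -0.102 0 0 0 0.165 -1; 0.002 -0.108 0 0 0 0.17 -1; 0.003 -0.114 0 0 0 0.177 -1; 0.004 -0.118 0 0 0 0.177 -1")

```text
time: 8.15
tcp_pos: [0.6812, 0.019, 0.2721]
ee_rot: [-1.03, 1.35, 1.151]
ft_force: [-27.2, 5.1, 16.9]
opening: 0.126
```

```bash
python3 - <<'E'
from h import *
p,r=cur(); b=p-.006*r.apply([1,0,0]); l=R.from_euler("z",-YAW).apply(b-CAB)-[0,0,.04]; print(l,np.hypot(l[0],l[2]),np.degrees(np.arctan2(l[2],-l[0])))
up=p+[0,0,.11]; T2=np.array([.45,.22,.42]); r2=tool(75)
seq=[(p,r)]*3+interp(up,r,3)+interp(T2,r2,9,base=(up,r))[:4]
rows(seq,-.18)
q=check(seq[5:]+interp(T2,r2,9,base=(up,r))[4:])
E
```

```text
[ 0.03   -0.0007  0.2381] 0.23996911144858124 97.17869396680254
0.000 0.000 0.000 0.000 0.000 0.000 -0.18; 0.000 0.000 0.000 0.000 0.000 0.000 -0.18; 0.000 0.000 0.000 0.000 0.000 0.000 -0.18; -0.073 0.007 -0.000 -0.000 0.000 0.000 -0.18; -0.146 0.014 -0.000 -0.000 0.000 0.000 -0.18; -0.219 0.021 -0.000 -0.000 0.000 0.000 -0.18; -0.222 0.080 0.035 0.000 -0.000 -0.076 -0.18; -0.225 0.138 0.070 0.000 -0.001 -0.151 -0.18; -0.228 0.197 0.105 0.000 -0.001 -0.227 -0.18; -0.231 0.256 0.140 0.000 -0.001 -0.303 -0.18; 
[0.6812 0.019  0.3821] [ 0.2902  0.3852  0.3897 -0.0409 -1.6607 -0.4646] err 0.0000 dt 0.10
[0.6555 0.0413 0.3863] [ 0.3442  0.3136  0.2915 -0.0259 -1.5973 -0.5168] err 0.0000 dt 0.05
[0.6298 0.0637 0.3905] [ 0.4043  0.2452  0.2011 -0.0073 -1.5404 -0.5766] err 0.0000 dt 0.04
[0.6041 0.086  0.3947] [ 0.4712  0.1797  0.1172  0.0155 -1.4897 -0.6449] err 0.0000 dt 0.04
[0.5784 0.1083 0.399 ] [ 0.5455  0.1172  0.039   0.043  -1.4453 -0.7225] err 0.0000 dt 0.04
[0.5527 0.1307 0.4032] [ 0.6279  0.0577 -0.0342  0.0757 -1.4077 -0.8102] err 0.0000 dt 0.05
[0.5271 0.153  0.4074] [ 0.7186  0.0019 -0.1026  0.1136 -1.3778 -0.9082] err 0.0000 dt 0.05
[0.5014 0.1753 0.4116] [ 0.8176 -0.0496 -0.1659  0.1562 -1.3565 -1.0161] err 0.0000 dt 0.06
[0.4757 0.1977 0.4158] [ 0.9242 -0.0958 -0.2237  0.2027 -1.3449 -1.1328] err 0.0000 dt 0.06
[0.45 0.22 0.42] [ 1.0371 -0.1354 -0.2753  0.2512 -1.3437 -1.256 ] err 0.0000 dt 0.07
```

Call:
carry_out(series="0 0.007 0 0 0 0 -1; 0 0.008 0 0 0 0 -0.18; 0 0.008 0 0 0 0 -0.18; -0.073 0.012 0 0 0 0 -0.18; -0.146 0.018 0 0 0 0 -0.18; -0.22 0.021 0 0 0 0 -0.18; -0.222 0.08 0.035 0 0 -0.076 -0.18; -0.225 0.138 0.07 0 0 -0.15 -0.18; -0.228 0.197 0.105 0 0 -0.227 -0.18; -0.231 0.256 0.14 0 0 -0.303 -0.18")

```text
time: 9.15
tcp_pos: [0.5818, 0.109, 0.3974]
ee_rot: [-1.12, 1.234, 1.024]
ft_force: [0.0, 1.0, 0.7]
opening: 0.415
```

```bash
python3 - <<'E'
from h import *
rows(interp([.45,.22,.42],tool(75),10,6),.3)
E
```

```text
-0.011 0.049 0.029 -0.000 0.000 -0.059 0.3; -0.022 0.098 0.058 -0.000 0.001 -0.118 0.3; -0.034 0.147 0.087 -0.001 0.001 -0.177 0.3; -0.045 0.196 0.116 -0.001 0.002 -0.237 0.3; -0.056 0.245 0.144 -0.001 0.002 -0.296 0.3; -0.067 0.294 0.173 -0.001 0.002 -0.355 0.3; -0.067 0.294 0.173 -0.001 0.002 -0.355 0.3; -0.067 0.294 0.173 -0.001 0.002 -0.355 0.3; -0.067 0.294 0.173 -0.001 0.002 -0.355 0.3; -0.067 0.294 0.173 -0.001 0.002 -0.355 0.3;
```

Call:
carry_out(series="-0.011 0.049 0.029 0 0 -0.06 0.3; -0.022 0.098 0.058 0 0 -0.118 0.3; -0.034 0.147 0.087 0 0 -0.177 0.3; -0.045 0.196 0.116 0 0 -0.237 0.3; -0.056 0.245 0.144 0 0 -0.296 0.3; -0.067 0.294 0.173 0 0 -0.355 0.3; -0.067 0.294 0.173 0 0 -0.355 0.3; -0.067 0.294 0.173 0 0 -0.355 0.3; -0.067 0.294 0.173 0 0 -0.355 0.3; -0.067 0.294 0.173 0 0 -0.355 0.3")

```text
time: 10.15
tcp_pos: [0.4511, 0.2184, 0.4197]
ee_rot: [-1.209, 1.111, 0.884]
ft_force: [0.5, 0.4, 0.4]
opening: 0.645
```

```bash
python3 - <<'E'
from h import *
a=read_camera("side"); b=read_camera("top"); cv2.imwrite("pics/side2.png",a); cv2.imwrite("pics/top2.png",b)
a=cv2.resize(a[130:260,225:355],(520,520),interpolation=cv2.INTER_CUBIC)[:, :400]
b=cv2.resize(b[110:210,230:330],(400,400),interpolation=cv2.INTER_CUBIC)
c=np.zeros((520,800,3),np.uint8); c[:,:400]=a; c[:400,400:]=b; cv2.imwrite("pics/c2.png",c)
E
```

```text
(no output)
```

View pics/c2.png

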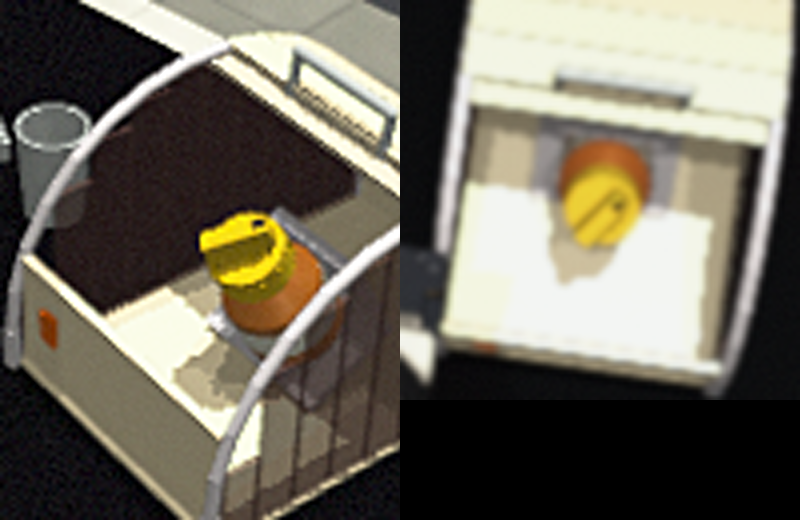

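```bash
cat >> h.py <<'E'
E0=np.array([np.cos(np.pi/6),0,.5]); CZ=np.array([-.5,0,np.cos(np.pi/6)])
def capR(th):
    "cap orientation, th deg from front-back plane (start -35)"
    x=R.from_rotvec(CZ*np.radians(th)).apply(E0)
    return R.from_euler("z",YAW)*R.from_matrix(np.c_[x,np.cross(CZ,x),CZ])
t_=np.linspace(0,2*np.pi,60,endpoint=False); C_=np.c_[np.cos(t_),np.sin(t_)]*.034
SK=np.r_[np.c_[C_,0*t_],np.c_[C_,0*t_+.032]]
BR=np.array([[x,y,z] for x in(-.029,.029) for y in(-.009,.009) for z in(.032,.06)])
def render(n,p,r,off,sc,shape):
    m=np.zeros(shape,np.uint8)
    for V in(SK,BR):
        uv=(proj(n,r.apply(V)+p)+.5-off)*sc-.5
        h=cv2.convexHull((uv*16).astype(np.int32)); cv2.fillConvexPoly(m,h,1,shift=4)
    return m
def ymask(im,x0,y0,w,hh,sc):
    a=cv2.resize(im[y0:y0+hh,x0:x0+w],None,fx=sc,fy=sc,interpolation=cv2.INTER_CUBIC)
    v=cv2.cvtColor(a,cv2.COLOR_BGR2HSV); return ((v[...,0]>21)&(v[...,0]<34)&(v[...,1]>150)&(v[...,2]>60)).astype(np.uint8),a
E
python3 - <<'E'
from h import *
from scipy.optimize import minimize
sc=8; cfg={"side":(270,178,36,32),"top":(268,146,26,30)}
M={};A={}
for n,(x,y,w,h) in cfg.items():
    M[n],A[n]=ymask(cv2.imread(f"pics/{n}2.png"),x,y,w,h,sc); print(n,M[n].sum()/64)
def cost(v):
    r=capR(v[3]*1000); c=0
    for n,(x,y,w,h) in cfg.items():
        m=render(n,v[:3],r,np.array([x,y]),sc,M[n].shape); c+=1-(m&M[n]).sum()/(m|M[n]).sum()
    return c
x0=np.r_[tri(np.array([225+250/4,130+255/4]),np.array([230+203/4,110+206/4])),-.035]
print(x0)
best=None
for k in range(4):
    s0=np.random.default_rng(k).normal(0,.004,(5,4))+x0
    s=minimize(cost,x0,method="Nelder-Mead",options=dict(initial_simplex=s0,xatol=1e-5,fatol=1e-5,maxiter=800)); print(s.x,s.fun)
    if best is None or s.fun<best.fun: best=s
v=best.x; l=R.from_euler("z",-YAW).apply(v[:3]-CAB); print("local origin",l, "neck",l+.027*CZ,"grip",l+.052*CZ)
out=[]
for n,(x,y,w,h) in cfg.items():
    m=render(n,v[:3],capR(v[3]*1000),np.array([x,y]),sc,M[n].shape); a=A[n].copy()
    for mm,c in((M[n],(0,0,255)),(m,(255,0,0))):
        ct,_=cv2.findContours(mm,cv2.RETR_EXTERNAL,cv2.CHAIN_APPROX_NONE); cv2.drawContours(a,ct,-1,c,1)
    out.append(cv2.copyMakeBorder(a,0,256-a.shape[0],0,288-a.shape[1],cv2.BORDER_CONSTANT))
cv2.imwrite("pics/fit.png",np.hstack(out))
E
```

```text
side 392.59375
top 274.484375
[ 0.5929  0.0367  0.1431 -0.035 ]
[ 0.6005  0.0378  0.1288 -0.082 ] 0.24266313268025352
[ 0.6032  0.038   0.1263 -0.0327] 0.19953712754345665
[ 0.6022  0.0387  0.1268 -0.0585] 0.2176693484677692
[ 0.6033  0.0382  0.126  -0.0358] 0.19905255507207997
local origin [-0.0506  0.0048  0.126 ] neck [-0.0641  0.0048  0.1494] grip [-0.0766  0.0048  0.171 ]
```

View pics/fit.png

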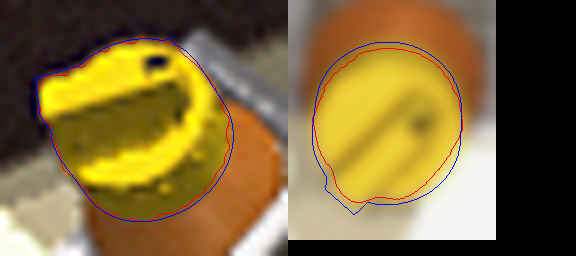

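```bash
cat >> h.py <<'E'
CO=np.array([.6033,.0382,.126]); CZW=R.from_euler("z",YAW).apply(CZ)
def ctool(th,flip=0):
    "tool with x along -cap z, y along cap y (flip: -cap y) at bar angle th"
    r=capR(th).as_matrix(); y=r[:,1]*(-1 if flip else 1); x=-r[:,2]
    return R.from_matrix(np.c_[x,y,np.cross(x,y)])
def cpose(s,th,flip=0,CO=CO):
    "grasp point s m up the axis from the locked cap's origin"
    return CO+CZW*(s-.011),ctool(th,flip)
E
python3 - <<'E'
from h import *
for fl in(0,1):
    print(fl); q=bot.sense()["joint_pos"].copy()
    q[5]+= -np.radians(-125) if fl==0 else -np.radians(55)
    q=check([cpose(.15,-35,fl),cpose(.055,-35,fl),cpose(.045,0,fl),cpose(.045,40,fl),cpose(.15,40,fl)],q)
E
```

```text
0
[0.5348 0.0501 0.2464] [ 0.6262 -0.1527 -0.9177  0.7519 -0.5523  2.702 ] err 0.0000 dt 0.81
[0.5816 0.042  0.1641] [ 0.2989  0.0312 -1.02    1.3173 -0.234   2.3716] err 0.0112 dt 0.26
[0.5866 0.0411 0.1554] [ 0.2538  0.0521 -1.02    1.4046 -0.209   2.9323] err 0.0194 dt 0.26
[0.5866 0.0411 0.1554] [ 0.3691  0.1437 -1.02    1.67   -0.4222  3.03  ] err 0.2173 dt 0.12
[0.5348 0.0501 0.2464] [ 0.3843  0.0171 -1.02    1.67   -0.4071  3.03  ] err 0.2464 dt 0.08
1
[0.5348 0.0501 0.2464] [ 0.6262 -0.1527 -0.9177  0.7519 -0.5523 -0.4396] err 0.0000 dt 0.81
[0.5816 0.042  0.1641] [ 0.2989  0.0312 -1.02    1.3173 -0.234  -0.77  ] err 0.0112 dt 0.26
[0.5866 0.0411 0.1554] [ 0.2538  0.0521 -1.02    1.4046 -0.209  -0.2093] err 0.0194 dt 0.26
[0.5866 0.0411 0.1554] [ 0.2538  0.0521 -1.02    1.4046 -0.209   0.4888] err 0.0181 dt 0.32
[0.5348 0.0501 0.2464] [ 0.6262 -0.1527 -0.9177  0.7519 -0.5523  0.8694] err 0.0000 dt 0.30
```

```bash
python3 - <<'E'
from h import *
rng=np.random.default_rng(0)
for name,ps in (("in-45",cpose(.045,-35,1)),("out-150",cpose(.15,-35,1)),):
    sols=[]
    for i in range(250):
        q,e=ik(*ps,rng.uniform(LO,HI))
        if e<1e-3 and not any(np.abs(q-s).max()<.02 for s in sols): sols.append(q)
    print(name); print(np.array(sols))
# tilt feasibility: tool pitched steeper by t deg about cabinet y, lateral tilt u deg
q0=ik(*cpose(.15,-35,1),bot.sense()["joint_pos"]+[0,0,0,0,0,-.96])[0]
for t in(0,1,2,3,4,6):
  for u in(-8,-4,0,4,8):
    Rt=R.from_euler("z",YAW)*R.from_euler("y",t,degrees=True)*R.from_euler("x",u,degrees=True)*R.from_euler("z",-YAW)
    p,r=cpose(.045,-35,1); g0=p-.011*r.apply([1,0,0]); r=Rt*r
    q=ik(g0+.011*r.apply([1,0,0]),r,q0); print(t,u,q[0],"%.4f"%q[1])
E
```

```text
in-45
[]
out-150
[[ 0.6262 -0.1527 -0.9177  0.7519 -0.5523 -0.4396]]
0 -8 [ 0.3494  0.0768 -1.0189  1.4019 -0.3672 -0.8388] 0.0000
0 -4 [ 0.2995  0.0631 -1.02    1.4105 -0.2878 -0.8345] 0.0074
0 0 [ 0.2538  0.0521 -1.02    1.4046 -0.209  -0.8202] 0.0153
0 4 [ 0.2183  0.0429 -1.02    1.3701 -0.1333 -0.7868] 0.0229
0 8 [ 0.2063  0.0346 -1.02    1.2739 -0.0659 -0.7126] 0.0292
1 -8 [ 0.3888  0.0807 -1.001   1.2969 -0.3835 -0.7679] 0.0000
1 -4 [ 0.3109  0.0637 -1.0183  1.3742 -0.2884 -0.8082] 0.0000
1 0 [ 0.2634  0.0528 -1.02    1.3737 -0.2091 -0.7985] 0.0068
1 4 [ 0.2289  0.0444 -1.02    1.3388 -0.1347 -0.7664] 0.0138
1 8 [ 0.2125  0.0375 -1.02    1.2564 -0.0666 -0.7027] 0.0200
2 -8 [ 0.4236  0.0851 -0.9807  1.1979 -0.4011 -0.6989] 0.0000
2 -4 [ 0.3634  0.0683 -0.9971  1.2396 -0.3137 -0.7199] 0.0000
2 0 [ 0.2864  0.0546 -1.0151  1.3125 -0.2169 -0.7583] 0.0000
2 4 [ 0.2375  0.0462 -1.02    1.3127 -0.1355 -0.7493] 0.0049
2 8 [ 0.2182  0.0405 -1.02    1.2406 -0.0672 -0.6943] 0.0106
3 -8 [ 0.4537  0.0898 -0.9583  1.1055 -0.4196 -0.632 ] 0.0000
3 -4 [ 0.407   0.0734 -0.9724  1.1184 -0.3393 -0.6368] 0.0000
3 0 [ 0.3555  0.06   -0.9873  1.1374 -0.2549 -0.6443] 0.0000
3 4 [ 0.2951  0.0499 -1.0037  1.1721 -0.1644 -0.6606] 0.0000
3 8 [ 0.2235  0.0436 -1.02    1.2262 -0.0679 -0.6868] 0.0010
4 -8 [ 0.4791  0.0949 -0.9344  1.0198 -0.439  -0.5677] 0.0000
4 -4 [ 0.4422  0.0788 -0.9455  1.0102 -0.365  -0.5591] 0.0000
4 0 [ 0.4064  0.0658 -0.9555  0.9927 -0.2905 -0.5444] 0.0000
4 4 [ 0.3756  0.0561 -0.963   0.9578 -0.2182 -0.5173] 0.0000
4 8 [ 0.3605  0.0501 -0.9622  0.8769 -0.1559 -0.4583] 0.0000
6 -8 [ 0.5167  0.1061 -0.8835  0.8683 -0.4798 -0.4472] 0.0000
6 -4 [ 0.491   0.0907 -0.8878  0.8283 -0.4169 -0.419 ] 0.0000
6 0 [ 0.4691  0.0783 -0.8883  0.7704 -0.3572 -0.377 ] 0.0000
6 4 [ 0.4537  0.0691 -0.8813  0.6836 -0.305  -0.3123] 0.0000
6 8 [ 0.4469  0.0635 -0.8602  0.5519 -0.2675 -0.2103] 0.0000
```

```bash
cat >> h.py <<'E'
def cposet(s,th,w,th0=-35,CO=CO):
    "as cpose (flip), tool tilted by w=(t,u) deg (about cab y, cab-x-ish E0) at th0, tilt turning with the cap"
    Rt=R.from_euler("z",YAW)*R.from_rotvec(np.radians(w[0]*np.array([0,1,0])+w[1]*E0))*R.from_euler("z",-YAW)
    spin=R.from_rotvec(CZW*np.radians(th-th0)); r=spin*Rt*ctool(th0,1)
    return CO+CZW*s+.011*r.apply([1,0,0]),r
E
python3 - <<'E'
from h import *
q0=np.array([.40,.06,-.95,.99,-.3,-.55])
res=[]
for t in(0,1,2,3,4):
  for u in(-5,-4,-3,-2,-1,0,1,2):
    if np.hypot(t,u)>5: continue
    q=q0; em=0; mg=9
    for s,th in((.056,-35),(.047,-35),(.047,0),(.047,37),(.06,37)):
        q,e=ik(*cposet(s,th,(t,u)),q); em=max(em,e); mg=min(mg,q[2]+1.02,-q[4],1.67-q[3])
    res.append((em,-mg,t,u))
for x in sorted(res)[:14]: print(x)
E
```

```text
(np.float64(3.2379229852885766e-10), np.float64(-0.054010627639623165), 4, 2)
(np.float64(7.05295710723419e-10), np.float64(-0.011403394801519973), 4, 0)
(np.float64(7.139211721796102e-10), np.float64(-0.027982317313760996), 3, 2)
(np.float64(1.7066498769757739e-09), np.float64(-0.018465928155560585), 3, 1)
(np.float64(1.8512004706927594e-09), np.float64(-0.03124185035867233), 4, 1)
(np.float64(6.240393715661874e-09), np.float64(-0.0018904857476922388), 2, 1)
(np.float64(0.0002390101121807968), np.float64(-2.635451035182257e-08), 3, 0)
(np.float64(0.0011045177543476325), np.float64(-2.220446049250313e-16), 2, 2)
(np.float64(0.002833791231646421), np.float64(-2.220446049250313e-16), 4, -1)
(np.float64(0.006135842961216239), np.float64(-2.220446049250313e-16), 2, 0)
(np.float64(0.007965585899740604), np.float64(-2.220446049250313e-16), 1, 1)
(np.float64(0.00885583941548561), np.float64(-2.220446049250313e-16), 3, -1)
(np.float64(0.009710191769326583), np.float64(-2.220446049250313e-16), 1, 2)
(np.float64(0.011200417270805776), np.float64(-2.220446049250313e-16), 4, -2)
```

```bash
cat >> h.py <<'E'
TW=(3.5,2.4)
E
python3 - <<'E'
from h import *
p1,r1=cposet(.20,-35,TW); p0,r0=cur(); w=(r0.inv()*r1).as_rotvec(); print(np.degrees(w),p1)
ps=interp(p1,r1,20); rows(ps[:10],.1); q=check(ps[4::5])
q=check([cposet(s,-35,TW) for s in(.15,.1,.075,.056)],q)
E
```

```text
[-55.2217   3.3311 -11.9245] [0.5097 0.055  0.2894]
0.015 -0.005 -0.015 -0.092 0.006 -0.020 0.1; 0.030 -0.010 -0.030 -0.184 0.011 -0.040 0.1; 0.044 -0.015 -0.045 -0.276 0.017 -0.060 0.1; 0.059 -0.020 -0.060 -0.368 0.022 -0.079 0.1; 0.074 -0.025 -0.075 -0.460 0.028 -0.099 0.1; 0.089 -0.030 -0.090 -0.552 0.033 -0.119 0.1; 0.104 -0.035 -0.105 -0.644 0.039 -0.139 0.1; 0.118 -0.040 -0.120 -0.736 0.044 -0.159 0.1; 0.133 -0.045 -0.135 -0.828 0.050 -0.179 0.1; 0.148 -0.050 -0.151 -0.920 0.056 -0.199 0.1; 
[0.4657 0.1775 0.3871] [ 0.9809 -0.168  -0.4055  0.3072 -1.2275 -1.0046] err 0.0000 dt 0.11
[0.4804 0.1367 0.3545] [ 0.9143 -0.199  -0.5367  0.3681 -1.0899 -0.7555] err 0.0000 dt 0.11
[0.495  0.0958 0.3219] [ 0.8229 -0.2211 -0.6615  0.4286 -0.9289 -0.496 ] err 0.0000 dt 0.12
[0.5097 0.055  0.2894] [ 0.7    -0.2264 -0.7733  0.4842 -0.7421 -0.2158] err 0.0000 dt 0.13
[0.5343 0.0507 0.2461] [ 0.6234 -0.141  -0.83    0.5491 -0.5877 -0.2416] err 0.0000 dt 0.07
[0.559  0.0464 0.2028] [ 0.5357 -0.0485 -0.8907  0.6753 -0.4259 -0.3159] err 0.0000 dt 0.07
[0.5713 0.0443 0.1811] [ 0.476  -0.0008 -0.9263  0.7901 -0.3386 -0.3898] err 0.0000 dt 0.05
[0.5806 0.0426 0.1647] [ 0.4106  0.0353 -0.9582  0.9303 -0.2658 -0.4804] err 0.0000 dt 0.06
```

Call:
carry_out(series="0.015 -0.005 -0.015 -0.092 0.006 -0.02 0.1; 0.03 -0.01 -0.03 -0.184 0.011 -0.04 0.1; 0.044 -0.015 -0.045 -0.276 0.017 -0.06 0.1; 0.059 -0.02 -0.06 -0.368 0.022 -0.08 0.1; 0.074 -0.025 -0.075 -0.46 0.028 -0.1 0.1; 0.089 -0.03 -0.09 -0.552 0.033 -0.12 0.1; 0.104 -0.035 -0.105 -0.644 0.039 -0.14 0.1; 0.118 -0.04 -0.12 -0.736 0.044 -0.16 0.1; 0.133 -0.045 -0.135 -0.828 0.05 -0.18 0.1; 0.148 -0.05 -0.15 -0.92 0.056 -0.2 0.1")

```text
time: 11.25
tcp_pos: [0.4805, 0.1366, 0.3544]
ee_rot: [-1.664, 0.87, 1.092]
ft_force: [-0.4, -0.2, -0.6]
opening: 0.549
```

```bash
python3 - <<'E'
from h import *
p1,r1=cposet(.12,-35,TW); p2,r2=cposet(.17,-35,TW)
ps=interp(p2,r2,7); rows(ps+interp(p1,r1,3,base=(p2,r2)),.1)
E
```

```text
0.030 0.005 -0.022 -0.131 0.008 -0.028 0.1; 0.061 0.009 -0.044 -0.262 0.016 -0.056 0.1; 0.091 0.014 -0.065 -0.393 0.023 -0.084 0.1; 0.121 0.018 -0.087 -0.524 0.031 -0.112 0.1; 0.151 0.023 -0.109 -0.655 0.039 -0.140 0.1; 0.182 0.027 -0.131 -0.785 0.047 -0.169 0.1; 0.212 0.032 -0.152 -0.916 0.054 -0.197 0.1; 0.245 0.027 -0.155 -0.916 0.054 -0.197 0.1; 0.278 0.022 -0.157 -0.916 0.054 -0.197 0.1; 0.311 0.018 -0.159 -0.916 0.054 -0.197 0.1;
```

Call:
carry_out(series="0.03 0.005 -0.022 -0.13 0.008 -0.028 0.1; 0.06 0.009 -0.044 -0.262 0.016 -0.056 0.1; 0.09 0.014 -0.065 -0.393 0.023 -0.084 0.1; 0.12 0.018 -0.087 -0.524 0.031 -0.112 0.1; 0.151 0.023 -0.11 -0.655 0.039 -0.14 0.1; 0.182 0.027 -0.13 -0.785 0.047 -0.169 0.1; 0.212 0.032 -0.152 -0.916 0.054 -0.197 0.1; 0.245 0.027 -0.155 -0.916 0.054 -0.197 0.1; 0.278 0.022 -0.157 -0.916 0.054 -0.197 0.1; 0.311 0.018 -0.159 -0.916 0.054 -0.197 0.1")

```text
time: 12.25
tcp_pos: [0.5492, 0.0484, 0.2198]
ee_rot: [-2.093, 0.556, 1.274]
ft_force: [-0.1, 0.3, -0.1]
opening: 0.548
```

```bash
python3 - <<'E'
from h import *
s=bot.sense(); print(s['joint_pos'],s['ft_force'],s['time'])
im=read_camera("side"); cv2.imwrite("pics/side3.png",im)
b=read_camera("top"); cv2.imwrite("pics/top3.png",b)
a=cv2.resize(im[150:250,240:340],(500,500),interpolation=cv2.INTER_CUBIC)
b=cv2.resize(b[130:190,250:310],(300,300),interpolation=cv2.INTER_CUBIC)
c=np.zeros((500,800,3),np.uint8); c[:,:500]=a; c[:300,500:]=b; cv2.imwrite("pics/c3.png",c)
p1,r1=cposet(.056,-35,TW); rows(interp(p1,r1,10,7),.1)
E
```

```text
[ 0.5732 -0.0855 -0.8657  0.614  -0.4906 -0.2806] [-0.1485  0.3198 -0.1317] 12.25
0.018 -0.001 -0.002 -0.001 0.000 -0.001 0.1; 0.036 -0.001 -0.003 -0.001 0.001 -0.002 0.1; 0.053 -0.002 -0.005 -0.002 0.001 -0.003 0.1; 0.071 -0.002 -0.006 -0.002 0.001 -0.004 0.1; 0.089 -0.003 -0.008 -0.003 0.002 -0.005 0.1; 0.107 -0.003 -0.010 -0.004 0.002 -0.007 0.1; 0.124 -0.004 -0.011 -0.004 0.002 -0.008 0.1; 0.124 -0.004 -0.011 -0.004 0.002 -0.008 0.1; 0.124 -0.004 -0.011 -0.004 0.002 -0.008 0.1; 0.124 -0.004 -0.011 -0.004 0.002 -0.008 0.1;
```

View pics/c3.png

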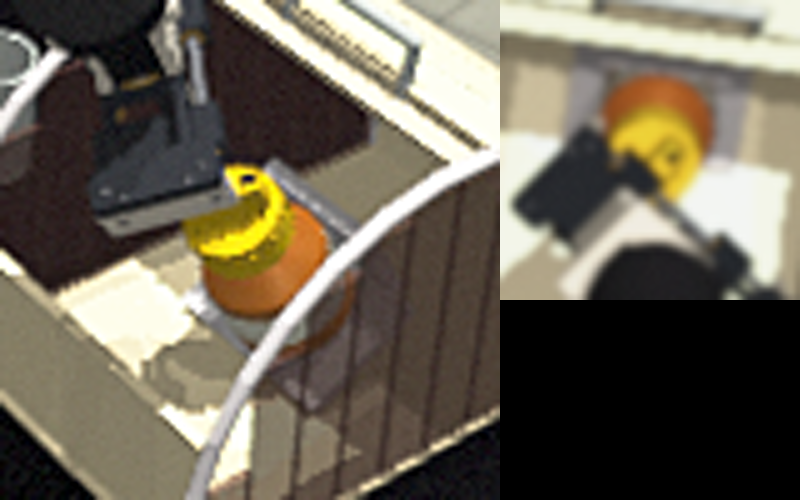

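The side view shows the jaws lined up along the bar just above the cap, which is at (245,215), and the top view agrees. Next I'll descend onto the bar.

Call:
carry_out(series="0.018 0 -0.002 0 0 0 0.1; 0.036 0 -0.003 0 0 0 0.1; 0.053 -0.002 -0.005 0 0 0 0.1; 0.071 -0.002 -0.006 0 0 0 0.1; 0.089 -0.003 -0.008 -0.003 0.002 -0.005 0.1; 0.107 -0.003 -0.01 -0.004 0.002 -0.007 0.1; 0.124 -0.004 -0.011 -0.004 0.002 -0.008 0.1; 0.124 -0.004 -0.011 -0.004 0.002 -0.008 0.1; 0.124 -0.004 -0.011 -0.004 0.002 -0.008 0.1; 0.124 -0.004 -0.011 -0.004 0.002 -0.008 0.1")

```text
time: 13.35
tcp_pos: [0.5812, 0.0448, 0.1679]
ee_rot: [-2.096, 0.549, 1.272]
ft_force: [-0.5, 0.2, 0.1]
opening: 0.556
```

```bash
python3 - <<'E'
from h import *
s=bot.sense(); p1,r1=cposet(.056,-35,TW); print(p1,s['tcp_pos'],np.degrees((r1.inv()*cur()[1]).as_rotvec()),s['ft_force'])
E
```

```text
[0.5806 0.0426 0.1647] [0.5812 0.0448 0.1679] [-0.0408  0.0485 -0.3256] [-0.5321  0.1544  0.0504]
```

```bash
python3 - <<'E'
from h import *
s=bot.sense(); print(s['joint_pos'],s['qvel']); print(ik(*cposet(.056,-35,TW),s['joint_pos'])); print(fk(s['joint_pos'],K)[0])
for w in ((3.5,2.4),(5,3.5),(7,4.9),(9,6.3)):
    print(w); q=s['joint_pos']
    for a in((.056,-35),(.047,-35),(.047,0),(.047,37),(.06,37),(.12,37)): q,e=ik(*cposet(*a,w),q); print(a,q,"%.4f"%e)
E
```

```text
[ 0.4164  0.0308 -0.9547  0.922  -0.2685 -0.4752] [ 0.0064 -0.0032 -0.0026  0.0031  0.0007 -0.0036]
(array([ 0.4106,  0.0353, -0.9582,  0.9303, -0.2658, -0.4804]), np.float64(1.0972112107765497e-11))
[0.5813 0.0447 0.168 ]
(3.5, 2.4)
(0.056, -35) [ 0.4106  0.0353 -0.9582  0.9303 -0.2658 -0.4804] 0.0000
(0.047, -35) [ 0.367   0.0521 -0.9751  1.0269 -0.2277 -0.542 ] 0.0000
(0.047, 0) [ 0.4244  0.0637 -0.9443  0.945  -0.307   0.099 ] 0.0000
(0.047, 37) [ 0.419   0.0682 -0.9625  1.0574 -0.3361  0.6353] 0.0000
(0.06, 37) [ 0.4657  0.0445 -0.9453  0.9604 -0.3789  0.6966] 0.0000
(0.12, 37) [ 0.6092 -0.0649 -0.8701  0.7    -0.5699  0.8617] 0.0000
(5, 3.5)
(0.056, -35) [ 0.4579  0.042  -0.9001  0.7199 -0.3074 -0.3105] 0.0000
(0.047, -35) [ 0.4327  0.0591 -0.915   0.7779 -0.274  -0.3495] 0.0000
(0.047, 0) [ 0.4759  0.0752 -0.8821  0.7506 -0.367   0.2483] 0.0000
(0.047, 37) [ 0.4759  0.0816 -0.9156  0.9087 -0.3997  0.733 ] 0.0000
(0.06, 37) [ 0.5092  0.058  -0.8998  0.8402 -0.4392  0.7778] 0.0000
(0.12, 37) [ 0.6237 -0.0494 -0.8319  0.6428 -0.6186  0.904 ] 0.0000
(7, 4.9)
(0.056, -35) [ 0.4846  0.0528 -0.8173  0.4939 -0.3673 -0.108 ] 0.0000
(0.047, -35) [ 0.4717  0.0702 -0.8271  0.5204 -0.3396 -0.1256] 0.0000
(0.047, 0) [ 0.5062  0.0917 -0.8028  0.5672 -0.4418  0.4041] 0.0000
(0.047, 37) [ 0.5211  0.1002 -0.8568  0.7718 -0.4755  0.8286] 0.0000
(0.06, 37) [ 0.5449  0.077  -0.8434  0.7255 -0.5118  0.8594] 0.0000
(0.12, 37) [ 0.6362 -0.028  -0.7843  0.5816 -0.6794  0.9506] 0.0000
(9, 6.3)
(0.056, -35) [ 0.4824  0.0652 -0.7363  0.3179 -0.4291  0.0666] 0.0000
(0.047, -35) [ 0.4742  0.0827 -0.7418  0.3282 -0.4056  0.0619] 0.0000
(0.047, 0) [ 0.5136  0.109  -0.7293  0.4346 -0.5126  0.5274] 0.0000
(0.047, 37) [ 0.548   0.1198 -0.8013  0.6724 -0.5455  0.9022] 0.0000
(0.06, 37) [ 0.5665  0.097  -0.79    0.6393 -0.5794  0.9241] 0.0000
(0.12, 37) [ 0.6435 -0.0057 -0.7383  0.5304 -0.7375  0.9908] 0.0000
```

```bash
echo 'TW=(6,4.2)' >> h.py; python3 - <<'E'
from h import *
p1,r1=cposet(.056,-35,TW); print(p1); rows(interp(p1,r1,10,6),.1)
E
```

```text
[0.5802 0.043  0.1645]
0.001 0.001 0.000 0.000 -0.017 0.002 0.1; 0.002 0.002 0.000 0.001 -0.035 0.003 0.1; 0.003 0.003 0.001 0.001 -0.052 0.005 0.1; 0.004 0.004 0.001 0.001 -0.070 0.006 0.1; 0.005 0.005 0.001 0.001 -0.087 0.008 0.1; 0.005 0.006 0.001 0.002 -0.104 0.009 0.1; 0.005 0.006 0.001 0.002 -0.104 0.009 0.1; 0.005 0.006 0.001 0.002 -0.104 0.009 0.1; 0.005 0.006 0.001 0.002 -0.104 0.009 0.1; 0.005 0.006 0.001 0.002 -0.104 0.009 0.1;
```

Call:
carry_out(series="0.001 0.001 0 0 -0.017 0.002 0.1; 0.002 0.002 0 0 -0.035 0.003 0.1; 0.003 0.003 0 0 -0.052 0.005 0.1; 0.004 0.004 0 0 -0.07 0.006 0.1; 0.005 0.005 0 0 -0.087 0.008 0.1; 0.005 0.006 0.001 0 -0.104 0.009 0.1; 0.005 0.006 0.001 0 -0.104 0.009 0.1; 0.005 0.006 0.001 0 -0.104 0.009 0.1; 0.005 0.006 0.001 0 -0.104 0.009 0.1; 0.005 0.006 0.001 0 -0.104 0.009 0.1")

```text
time: 14.35
tcp_pos: [0.5797, 0.0428, 0.1641]
ee_rot: [-2.055, 0.531, 1.328]
ft_force: [-0.1, -0.7, -0.3]
opening: 0.549
```

```bash
python3 - <<'E'
from h import *
s=bot.sense(); p1,r1=cposet(.056,-35,TW); print(p1,s['tcp_pos'],np.degrees((r1.inv()*cur()[1]).as_rotvec()),s['ft_force'],s['joint_pos'],s['opening'])
rows([(p1,r1)]*10,-1)
E
```

```text
[0.5802 0.043  0.1645] [0.5797 0.0428 0.1641] [-0.0672 -0.0094  0.0324] [-0.0877 -0.7353 -0.3421] [ 0.4754  0.0471 -0.8599  0.6003 -0.3366 -0.205 ] 0.5489173376698722
-0.000 -0.001 -0.001 0.002 0.000 -0.001 -1; -0.000 -0.001 -0.001 0.002 0.000 -0.001 -1; -0.000 -0.001 -0.001 0.002 0.000 -0.001 -1; -0.000 -0.001 -0.001 0.002 0.000 -0.001 -1; -0.000 -0.001 -0.001 0.002 0.000 -0.001 -1; -0.000 -0.001 -0.001 0.002 0.000 -0.001 -1; -0.000 -0.001 -0.001 0.002 0.000 -0.001 -1; -0.000 -0.001 -0.001 0.002 0.000 -0.001 -1; -0.000 -0.001 -0.001 0.002 0.000 -0.001 -1; -0.000 -0.001 -0.001 0.002 0.000 -0.001 -1;
```

Good. Closing with moderate squeeze.

Call:
carry_out(series="0 0 0 0 0 0 -1; 0 0 0 0 0 0 -1; 0 0 0 0 0 0 -1; 0 0 0 0 0 0 -1; 0 0 0 0 0 0 -1; 0 0 0 0 0 0 -1; 0 0 0 0 0 0 -1; 0 0 0 0 0 0 -1; 0 0 0 0 0 0 -1; 0 0 0 0 0 0 -1", squeeze=30)

```text
time: 15.35
tcp_pos: [0.5807, 0.0438, 0.1647]
ee_rot: [-2.056, 0.528, 1.327]
ft_force: [2.7, 3.5, -0.6]
opening: 0.2
```

```bash
python3 - <<'E'
from h import *
s=bot.sense(); p1,r1=cposet(.056,-35,TW); f=s['ft_force']; r=cur()[1]; print(s['tcp_pos']-p1,"tool f",r.inv().apply(f),"tool m",r.inv().apply(s['moment']),s['opening']*88)
E
```

```text
[0.0004 0.0007 0.0002] tool f [ 1.6664 -4.1101  0.8118] tool m [ 0.0108 -1.2775 -0.9557] 17.641150769276287
```

```bash
python3 - <<'E'
from h import *
p,r=cur(); print("axis(-CZ) in tool",r.inv().apply(-CZW))
rows([(p-CZW*d,r) for d in(.002,.004,.006,.008,.010,.011,.011)],-1)
np.save("grip0.npy",np.r_[p,r.as_rotvec()])
E
```

```text
axis(-CZ) in tool [ 0.9918  0.0018 -0.1276]
0.004 0.000 -0.001 0.000 0.000 0.000 -1; 0.008 0.000 -0.001 0.000 0.000 0.000 -1; 0.012 0.000 -0.002 0.000 0.000 0.000 -1; 0.016 0.000 -0.002 0.000 0.000 0.000 -1; 0.020 0.000 -0.003 0.000 0.000 0.000 -1; 0.022 0.000 -0.003 0.000 0.000 0.000 -1; 0.022 0.000 -0.003 0.000 0.000 0.000 -1;
```

Call:
carry_out(series="0.004 -0.002 0 0 0 0 -1; 0.008 -0.003 -0.001 0 0 0 -1; 0.012 -0.003 -0.002 0 0 0 -1; 0.016 -0.003 -0.002 0 0 0 -1; 0.02 -0.003 -0.003 0 0 0 -1; 0.022 -0.003 -0.003 0 0 0 -1; 0.022 -0.003 -0.003 0 0 0 -1; 0.022 -0.003 -0.003 0 0 0 -1; 0.022 -0.003 -0.003 0 0 0 -1; 0.022 -0.003 -0.003 0 0 0 -1", squeeze=45)

```text
time: 16.35
tcp_pos: [0.5861, 0.0428, 0.1554]
ee_rot: [-2.055, 0.531, 1.327]
ft_force: [-9.2, 3.8, 11.1]
opening: 0.204
```

```bash
cat >> h.py <<'E'
def rep():
    s=bot.sense(); g0=np.load("grip0.npy"); p,r=cur(); d=p-g0[:3]
    print("t %.2f"%s['time'],"depth %.2fmm"%(-1e3*d@CZW),"lateral mm",1e3*(d-CZW*(d@CZW)),"axial F %.1f"%(s['ft_force']@CZW),"tool f",r.inv().apply(s['ft_force']),"tool m",r.inv().apply(s['moment']),"open %.1f"%(s['opening']*88),"rot",np.degrees((r*R.from_rotvec(g0[3:]).inv()).as_rotvec())@CZW,s['joint_pos'])
E
python3 -c "
from h import *
rep()"
```

```text
t 16.35 depth 10.72mm lateral mm [ 0.0965 -0.0231  0.0572] axial F 14.4 tool f [-13.8694  -0.0895   5.4304] tool m [ 0.0551 -3.1502  0.9313] open 17.9 rot -0.01763080498045852 [ 0.4555  0.0686 -0.8721  0.6477 -0.302  -0.238 ]
```

```bash
cat >> h.py <<'E'
def turn(deg,press,n=10,m=8):
    p,r=cur(); A=p-.011*r.apply([1,0,0]); out=[]
    for t in list(np.linspace(0,1,m+1)[1:])+[1]*(n-m):
        S_=R.from_rotvec(CZW*np.radians(deg*t)); out.append((A+S_.apply(p-A)-CZW*press*min(1,4*t),S_*r))
    return out
E
python3 - <<'E'
from h import *
ps=turn(24,.0015); rows(ps,-1); check(ps[3::3]+[(turn(72,.0015)[-1])])
E
```

```text
0.001 0.000 -0.000 -0.099 0.000 0.013 -1; 0.003 0.000 -0.000 -0.198 0.000 0.025 -1; 0.003 0.000 -0.000 -0.298 0.000 0.038 -1; 0.003 0.001 -0.000 -0.397 0.000 0.051 -1; 0.003 0.001 -0.000 -0.496 0.000 0.064 -1; 0.003 0.001 -0.001 -0.595 0.000 0.076 -1; 0.003 0.001 -0.001 -0.694 0.000 0.089 -1; 0.003 0.001 -0.001 -0.793 0.000 0.102 -1; 0.003 0.001 -0.001 -0.793 0.000 0.102 -1; 0.003 0.001 -0.001 -0.793 0.000 0.102 -1; 
[0.5866 0.0425 0.1541] [ 0.4698  0.0787 -0.8539  0.6312 -0.3399 -0.0262] err 0.0000 dt 0.10
[0.5865 0.0423 0.154 ] [ 0.4793  0.0836 -0.8459  0.6338 -0.3656  0.1191] err 0.0000 dt 0.07
[0.5865 0.0422 0.154 ] [ 0.482   0.0851 -0.8445  0.6377 -0.3731  0.1649] err 0.0000 dt 0.02
[0.5865 0.0411 0.1542] [ 0.4953  0.0972 -0.8881  0.8491 -0.4301  0.7749] err 0.0000 dt 0.28
```

Call:
carry_out(series="0.002 0 0 0 0 0 -1; 0.003 0 0 -0.1 0 0.013 -1; 0.003 0 0 -0.2 0 0.025 -1; 0.003 0 0 -0.3 0 0.038 -1; 0.003 0 0 -0.4 0 0.05 -1; 0.003 0.001 0 -0.5 0 0.064 -1; 0.003 0.001 0 -0.6 0 0.077 -1; 0.003 0.001 0 -0.7 0 0.09 -1; 0.003 0.001 -0.001 -0.8 0 0.102 -1; 0.003 0.001 -0.001 -0.8 0 0.102 -1")

```text
time: 17.35
tcp_pos: [0.5871, 0.0426, 0.1554]
ee_rot: [-2.389, 0.325, 1.574]
ft_force: [-17.0, 6.0, 21.2]
opening: 0.2
```

```bash
python3 - <<'E'
from h import *
rep(); rows(turn(25,.0005),-1)
E
```

```text
t 17.35 depth 11.30mm lateral mm [ 0.8433 -0.2157  0.501 ] axial F 27.3 tool f [-26.3929  -2.0944   8.6532] tool m [ 0.0982 -4.7161 -0.3714] open 17.6 rot 24.26967362615355 [ 0.4824  0.0838 -0.843   0.6373 -0.3742  0.1708]
0.000 0.000 -0.000 -0.103 -0.000 0.013 -1; 0.001 0.000 -0.000 -0.207 -0.000 0.026 -1; 0.001 0.000 -0.000 -0.310 -0.001 0.039 -1; 0.001 0.001 -0.000 -0.413 -0.001 0.052 -1; 0.001 0.001 -0.000 -0.517 -0.001 0.065 -1; 0.001 0.001 -0.000 -0.620 -0.001 0.079 -1; 0.001 0.001 -0.000 -0.723 -0.001 0.092 -1; 0.001 0.001 -0.000 -0.827 -0.001 0.105 -1; 0.001 0.001 -0.000 -0.827 -0.001 0.105 -1; 0.001 0.001 -0.000 -0.827 -0.001 0.105 -1;
```

Call:
carry_out(series="-0.003 0 0 -0.1 0 0.013 -1; -0.004 0 0 -0.2 0 0.026 -1; -0.004 0 0 -0.31 0 0.039 -1; -0.004 0.001 0 -0.41 0 0.052 -1; -0.004 0.001 0 -0.52 0 0.065 -1; -0.004 0.001 0 -0.62 0 0.079 -1; -0.004 0.001 0 -0.72 0 0.092 -1; -0.004 0.001 0 -0.83 0 0.105 -1; -0.004 0.001 0 -0.83 0 0.105 -1; -0.004 0.001 0 -0.83 0 0.105 -1")

```text
time: 18.35
tcp_pos: [0.5863, 0.0421, 0.1564]
ee_rot: [2.5, -0.046, -1.682]
ft_force: [-8.4, 5.0, 11.5]
opening: 0.201
```

```bash
python3 - <<'E'
from h import *
rep(); rows(turn(25,.0),-1)
E
```

```text
t 18.35 depth 10.10mm lateral mm [ 0.6011 -0.8154  0.4228] axial F 14.5 tool f [-14.2424  -3.9719   3.0369] tool m [-0.1238 -2.2204 -1.606 ] open 17.7 rot 49.29392314920034 [ 0.5002  0.0909 -0.8498  0.7089 -0.4219  0.5184]
-0.000 0.000 -0.000 -0.103 -0.000 0.013 -1; -0.000 0.000 -0.000 -0.207 -0.000 0.026 -1; -0.000 0.000 -0.000 -0.310 -0.000 0.039 -1; -0.000 0.001 -0.000 -0.413 -0.001 0.052 -1; -0.000 0.001 -0.000 -0.517 -0.001 0.066 -1; -0.000 0.001 -0.000 -0.620 -0.001 0.079 -1; -0.000 0.001 -0.000 -0.723 -0.001 0.092 -1; -0.000 0.001 -0.000 -0.827 -0.001 0.105 -1; -0.000 0.001 -0.000 -0.827 -0.001 0.105 -1; -0.000 0.001 -0.000 -0.827 -0.001 0.105 -1;
```

Call:
carry_out(series="0.001 0 0 -0.1 0 0.013 -1; 0.001 0 0 -0.2 0 0.026 -1; 0.001 0 0 -0.31 0 0.039 -1; 0.001 0.001 0 -0.41 0 0.052 -1; 0.001 0.001 0 -0.52 0 0.066 -1; 0.001 0.001 0 -0.62 0 0.079 -1; 0.001 0.001 0 -0.72 0 0.092 -1; 0.001 0.001 0 -0.83 0 0.105 -1; 0.001 0.001 0 -0.83 0 0.105 -1; 0.001 0.001 0 -0.83 0 0.105 -1")

```text
time: 19.35
tcp_pos: [0.5863, 0.041, 0.156]
ee_rot: [2.154, 0.223, -1.48]
ft_force: [-7.9, 2.2, 11.8]
opening: 0.199
```

```bash
python3 - <<'E'
from h import *
rep(); p,r=cur(); ps=[(p+CZW*d,r) for d in(.004,.008,.012,.018,.024,.03,.036,.042,.048,.054)]; rows(ps,-1); check(ps[::3])
E
```

```text
t 19.35 depth 10.56mm lateral mm [ 0.4506 -1.8822  0.4431] axial F 14.3 tool f [-14.1084  -1.3637   2.199 ] tool m [-0.0743 -1.5683 -1.5745] open 17.5 rot 74.380392415458 [ 0.4961  0.0942 -0.8899  0.8571 -0.4335  0.8088]
-0.008 -0.000 0.001 0.000 0.000 0.000 -1; -0.016 -0.000 0.002 0.000 0.000 0.000 -1; -0.024 -0.000 0.003 0.000 0.000 0.000 -1; -0.036 -0.000 0.005 0.000 0.000 0.000 -1; -0.048 -0.000 0.006 0.000 0.000 0.000 -1; -0.060 -0.000 0.008 0.000 0.000 0.000 -1; -0.071 -0.000 0.009 0.000 0.000 0.000 -1; -0.083 -0.000 0.011 0.000 0.000 0.000 -1; -0.095 -0.000 0.012 0.000 0.000 0.000 -1; -0.107 -0.000 0.014 0.000 0.000 0.000 -1; 
[0.5844 0.0413 0.1594] [ 0.5055  0.0869 -0.8856  0.8383 -0.4452  0.821 ] err 0.0000 dt 0.01
[0.5775 0.0425 0.1716] [ 0.5353  0.0618 -0.8699  0.7791 -0.4858  0.8601] err 0.0000 dt 0.03
[0.5686 0.0441 0.1871] [ 0.569   0.0297 -0.8504  0.7171 -0.5378  0.9007] err 0.0000 dt 0.03
[0.5597 0.0456 0.2027] [ 0.5994 -0.0022 -0.8314  0.6671 -0.5897  0.9327] err 0.0000 dt 0.02
```

Call:
carry_out(series="-0.006 0 0.001 0 0 0 -1; -0.012 0 0.002 0 0 0 -1; -0.018 0 0.002 0 0 0 -1; -0.024 0 0.003 0 0 0 -1; -0.03 0 0.004 0 0 0 -1; -0.034 0 0.005 0 0 0 -1; -0.038 0 0.005 0 0 0 -1; -0.042 0 0.006 0 0 0 -1; -0.042 0 0.006 0 0 0 -1; -0.042 0 0.006 0 0 0 -1")

```text
time: 20.35
tcp_pos: [0.5752, 0.0425, 0.1727]
ee_rot: [2.153, 0.223, -1.483]
ft_force: [0.2, -0.3, -1.9]
opening: 0.204
```

```bash
python3 - <<'E'
from h import *
rep(); p,r=cur(); rows([(p+CZW*d,r) for d in np.linspace(.012,.12,10)],-1)
E
```

```text
t 20.35 depth -9.58mm lateral mm [-0.8058 -2.0308 -0.2567] axial F -1.8 tool f [ 1.8572 -0.3038  0.5036] tool m [ 0.0048 -1.1122 -1.2214] open 18.0 rot 74.37014231507158 [ 0.541   0.0577 -0.8677  0.7662 -0.4935  0.8683]
-0.024 -0.000 0.003 0.000 0.000 0.000 -1; -0.048 -0.000 0.006 0.000 0.000 0.000 -1; -0.071 -0.000 0.009 0.000 0.000 0.000 -1; -0.095 -0.000 0.012 0.000 0.000 0.000 -1; -0.119 -0.000 0.015 0.000 0.000 0.000 -1; -0.143 -0.000 0.018 0.000 0.000 0.000 -1; -0.167 -0.000 0.021 0.000 0.000 0.000 -1; -0.190 -0.000 0.025 0.000 0.000 0.000 -1; -0.214 -0.000 0.028 0.000 0.000 0.000 -1; -0.238 -0.000 0.031 0.000 0.000 0.000 -1;
```

Call:
carry_out(series="-0.024 0 0.003 0 0 0 -1; -0.048 0 0.006 0 0 0 -1; -0.071 0 0.009 0 0 0 -1; -0.095 0 0.012 0 0 0 -1; -0.119 0 0.015 0 0 0 -1; -0.143 0 0.018 0 0 0 -1; -0.167 0 0.021 0 0 0 -1; -0.19 0 0.025 0 0 0 -1; -0.214 0 0.028 0 0 0 -1; -0.238 0 0.031 0 0 0 -1")

```text
time: 21.35
tcp_pos: [0.5157, 0.0525, 0.277]
ee_rot: [2.153, 0.223, -1.483]
ft_force: [-0.2, -0.2, -1.1]
opening: 0.205
```

```bash
cat >> h.py <<'E'
TR=np.array([.4578,.348,0])
def place(zo,psi,r0,cz):
    "cap origin at height zo over the tray, upright, yawed psi deg; r0 tool rotation when cap z was cz (tool frame)"
    up=r0.apply(cz); ax=np.cross(up,[0,0,1]); ang=np.arcsin(np.linalg.norm(ax)); 
    r=R.from_euler("z",psi,degrees=True)*R.from_rotvec(ax/np.linalg.norm(ax)*ang)*r0
    return TR+[0,0,zo+.056]+.011*r.apply([1,0,0]),r
E
python3 - <<'E'
from h import *
p,r=cur(); cz=r.inv().apply(CZW); print(cz); np.save("rel.npy",np.r_[r.as_rotvec(),cz])
q0=bot.sense()["joint_pos"]; print(q0)
for psi in(-60,-30,0,30,60):
    print(psi)
    q=q0
    a=place(.20,psi,r,cz)
    for t in interp(*a,6,base=(p,r)): q,e=ik(*t,q)
    print(q,e)
    for z in(.1,.03,.005): q,e=ik(*place(z,psi,r,cz),q); print(z,q,"%.4f"%e)
E
```

```text
[-0.9918 -0.0018  0.128 ]
[ 0.7266 -0.1472 -0.7416  0.5207 -0.8392  1.013 ]
-60
[ 0.904   0.2205 -0.1079 -0.1339 -1.2607  0.1774] 2.0696935276731665e-09
0.1 [ 0.9034  0.3008 -0.2363 -0.1467 -1.054   0.2099] 0.0000
0.03 [ 0.9027  0.3775 -0.3039 -0.1615 -0.9115  0.2372] 0.0000
0.005 [ 0.9023  0.4087 -0.3234 -0.1683 -0.8616  0.2483] 0.0000
-30
[ 0.9204  0.2506 -0.0791 -0.1072 -1.3183  0.6735] 2.136851003115708e-11
0.1 [ 0.92    0.3286 -0.2082 -0.1157 -1.1124  0.6983] 0.0000
0.03 [ 0.9196  0.4029 -0.2769 -0.1258 -0.9705  0.7186] 0.0000
0.005 [ 0.9194  0.4332 -0.2969 -0.1304 -0.9207  0.7267] 0.0000
0
[ 0.9529  0.2653 -0.08   -0.0574 -1.3416  1.15  ] 2.8137700502917085e-11
0.1 [ 0.9528  0.3422 -0.2105 -0.0617 -1.1345  1.1632] 0.0000
0.03 [ 0.9527  0.4154 -0.2809 -0.0668 -0.9912  1.1738] 0.0000
0.005 [ 0.9526  0.4452 -0.3017 -0.0692 -0.9407  1.178 ] 0.0000
30
[ 0.9929  0.2612 -0.1111  0.0042 -1.3268  1.616 ] 2.6837199129658978e-11
0.1 [ 0.9929  0.3385 -0.2436  0.0046 -1.117   1.615 ] 0.0000
0.03 [ 0.9929  0.4121 -0.3165  0.005  -0.9705  1.6142] 0.0000
0.005 [ 0.9929  0.4421 -0.3384  0.0052 -0.9187  1.6139] 0.0000
60
[ 1.0317  0.2393 -0.166   0.0661 -1.2779  2.0795] 4.021494248718227e-11
0.1 [ 1.0315  0.3183 -0.3018  0.0725 -1.0636  2.0635] 0.0000
0.03 [ 1.0313  0.3936 -0.3782  0.0801 -0.9123  2.0498] 0.0000
0.005 [ 1.0312  0.4243 -0.4018  0.0838 -0.8582  2.0442] 0.0000
```

```bash
python3 - <<'E'
from h import *
d=np.load("rel.npy"); r0=R.from_rotvec(d[:3]); a=place(.25,0,r0,d[3:]); print(a[0]); ps=interp(*a,10,9); rows(ps,-1); check(ps[::3])
E
```

```text
[0.4566 0.3473 0.2951]
-0.019 -0.060 -0.023 -0.009 -0.086 -0.070 -1; -0.037 -0.120 -0.045 -0.018 -0.172 -0.140 -1; -0.056 -0.181 -0.068 -0.027 -0.257 -0.210 -1; -0.074 -0.241 -0.091 -0.036 -0.343 -0.280 -1; -0.093 -0.301 -0.114 -0.044 -0.429 -0.350 -1; -0.111 -0.361 -0.136 -0.053 -0.515 -0.420 -1; -0.130 -0.421 -0.159 -0.062 -0.601 -0.490 -1; -0.148 -0.481 -0.182 -0.071 -0.686 -0.560 -1; -0.167 -0.542 -0.205 -0.080 -0.772 -0.630 -1; -0.167 -0.542 -0.205 -0.080 -0.772 -0.630 -1; 
[0.5091 0.0853 0.279 ] [ 0.7824 -0.114  -0.6635  0.4368 -0.92    1.0357] err 0.0000 dt 0.04
[0.4894 0.1835 0.285 ] [ 0.8845  0.0064 -0.4216  0.2271 -1.1294  1.0945] err 0.0000 dt 0.11
[0.4697 0.2818 0.2911] [ 0.9341  0.1432 -0.172   0.0515 -1.3204  1.1335] err 0.0000 dt 0.12
[0.4566 0.3473 0.2951] [ 0.9529  0.2393 -0.0016 -0.0563 -1.4457  1.144 ] err 0.0000 dt 0.08
```

Call:
carry_out(series="-0.019 -0.06 -0.023 -0.009 -0.086 -0.07 -1; -0.037 -0.12 -0.045 -0.018 -0.172 -0.14 -1; -0.056 -0.18 -0.068 -0.027 -0.257 -0.21 -1; -0.074 -0.24 -0.091 -0.036 -0.343 -0.28 -1; -0.093 -0.3 -0.114 -0.044 -0.429 -0.35 -1; -0.111 -0.36 -0.136 -0.053 -0.515 -0.42 -1; -0.13 -0.42 -0.16 -0.062 -0.6 -0.49 -1; -0.148 -0.48 -0.182 -0.071 -0.686 -0.56 -1; -0.167 -0.542 -0.205 -0.08 -0.772 -0.63 -1; -0.167 -0.542 -0.205 -0.08 -0.772 -0.63 -1")

```text
time: 22.35
tcp_pos: [0.4572, 0.3512, 0.2934]
ee_rot: [1.79, 0.476, -2.042]
ft_force: [0.3, 0.4, -3.1]
opening: 0.206
```

```bash
python3 - <<'E'
from h import *
d=np.load("rel.npy"); r0=R.from_rotvec(d[:3])
print(cur()[1].apply(d[3:]))
ps=interp(*place(.05,0,r0,d[3:]),10,8); rows(ps,-1)
a=read_camera("side"); b=read_camera("top"); cv2.imwrite("pics/side4.png",a); cv2.imwrite("pics/top4.png",b)
a=cv2.resize(a[100:250,130:280],(450,450),interpolation=cv2.INTER_CUBIC); b=cv2.resize(b[130:270,100:240],(350,350),interpolation=cv2.INTER_CUBIC)
c=np.zeros((450,800,3),np.uint8); c[:,:450]=a; c[:350,450:]=b; cv2.imwrite("pics/c4.png",c)
E
```

```text
[0.0025 0.0004 1.    ]
0.049 0.001 -0.006 0.000 0.001 0.000 -1; 0.098 0.002 -0.012 0.001 0.001 0.000 -1; 0.148 0.003 -0.018 0.001 0.002 0.001 -1; 0.197 0.004 -0.023 0.001 0.002 0.001 -1; 0.246 0.004 -0.029 0.002 0.003 0.001 -1; 0.295 0.005 -0.035 0.002 0.003 0.001 -1; 0.345 0.006 -0.041 0.002 0.004 0.001 -1; 0.394 0.007 -0.047 0.003 0.004 0.001 -1; 0.394 0.007 -0.047 0.003 0.004 0.001 -1; 0.394 0.007 -0.047 0.003 0.004 0.001 -1;
```

View pics/c4.png

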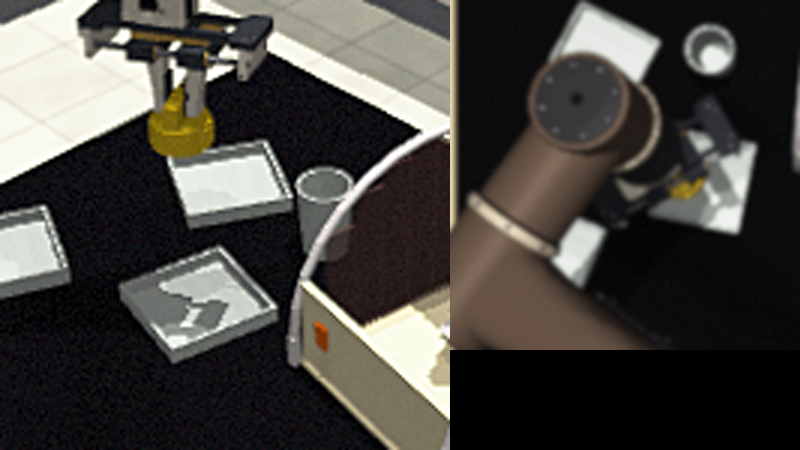

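The cap is held upright over the tray nearest the cabinet. In the side crop the tray is at about (200,303) and the cap at (182,125). I'll lower it now.

Call:
carry_out(series="0.049 0 -0.006 0 0 0 -1; 0.098 0.002 -0.012 0 0 0 -1; 0.148 0.003 -0.018 0 0 0 -1; 0.197 0.004 -0.023 0 0 0 -1; 0.246 0.004 -0.029 0 0 0 -1; 0.295 0.005 -0.035 0 0 0 -1; 0.345 0.006 -0.041 0 0 0 -1; 0.394 0.007 -0.047 0 0 0 -1; 0.394 0.007 -0.047 0 0 0 -1; 0.394 0.007 -0.047 0 0 0 -1")

```text
time: 23.45
tcp_pos: [0.4573, 0.3437, 0.0974]
ee_rot: [1.794, 0.474, -2.039]
ft_force: [0.5, 1.0, -1.9]
opening: 0.203
```

```bash
python3 - <<'E'
from h import *
s=bot.sense(); d=np.load("rel.npy"); r0=R.from_rotvec(d[:3]); p,r=cur()
print(p,place(.05,0,r0,d[3:])[0],r.apply(d[3:]),s['ft_force'],s['opening']*88)
print("tray from side", onplane("side",[130+199/3,100+304/3],.011))
ps=interp(*place(.008,0,r0,d[3:]),10,8); rows(ps,-1)
E
```

```text
[0.4573 0.3437 0.0974] [0.4566 0.3473 0.0951] [-0.0013  0.0005  1.    ] [ 0.4871  0.9638 -1.8619] 17.866721627677876
tray from side [0.4573 0.3447 0.011 ]
0.011 -0.001 -0.002 0.000 -0.000 -0.000 -1; 0.022 -0.002 -0.003 0.000 -0.000 -0.001 -1; 0.033 -0.003 -0.005 0.000 -0.001 -0.001 -1; 0.044 -0.003 -0.007 0.000 -0.001 -0.001 -1; 0.055 -0.004 -0.009 0.000 -0.001 -0.001 -1; 0.066 -0.005 -0.010 0.001 -0.001 -0.002 -1; 0.077 -0.006 -0.012 0.001 -0.001 -0.002 -1; 0.088 -0.007 -0.014 0.001 -0.002 -0.002 -1; 0.088 -0.007 -0.014 0.001 -0.002 -0.002 -1; 0.088 -0.007 -0.014 0.001 -0.002 -0.002 -1;
```

Call:
carry_out(series="0.011 0 -0.002 0 0 0 -1; 0.022 0 -0.003 0 0 0 -1; 0.033 0 -0.004 0 0 0 -1; 0.044 0 -0.006 0 0 0 -1; 0.055 -0.002 -0.008 0 0 0 -1; 0.064 -0.002 -0.009 0 0 0 -1; 0.072 -0.002 -0.01 0 0 0 -1; 0.08 -0.002 -0.011 0 0 0 -1; 0.086 -0.002 -0.012 0 0 0 -1; 0.086 -0.002 -0.012 0 0 0 -1")

```text
time: 24.45
tcp_pos: [0.4569, 0.3453, 0.0529]
ee_rot: [1.793, 0.475, -2.039]
ft_force: [0.1, -0.6, -2.7]
opening: 0.201
```

```bash
python3 - <<'E'
from h import *
s=bot.sense(); d=np.load("rel.npy"); p,r=cur(); print(p,r.apply(d[3:]),s['ft_force'],"est cap origin z",p[2]-.011*r.apply([1,0,0])[2]-.056)
rows([(p-[0,0,z],r) for z in(.001,.002,.003,.004,.005)],-1)
E
```

```text
[0.4569 0.3453 0.0529] [-0.0006  0.0003  1.    ] [ 0.0978 -0.6175 -2.6941] est cap origin z 0.007858803315380934
0.002 0.000 -0.000 0.000 0.000 0.000 -1; 0.004 0.000 -0.001 0.000 0.000 0.000 -1; 0.006 0.000 -0.001 0.000 0.000 0.000 -1; 0.008 0.000 -0.001 0.000 0.000 0.000 -1; 0.010 0.000 -0.001 0.000 0.000 0.000 -1;
```

No contact yet. Lowering 4 mm slowly.

Call:
carry_out(series="0.001 0 0 0 0 0 -1; 0.002 0 0 0 0 0 -1; 0.003 0 0 0 0 0 -1; 0.004 0 0 0 0 0 -1; 0.005 0 0 0 0 0 -1; 0.006 0 -0.001 0 0 0 -1; 0.007 0 -0.001 0 0 0 -1; 0.008 0 -0.001 0 0 0 -1; 0.008 0 -0.001 0 0 0 -1; 0.008 0 -0.001 0 0 0 -1")

```text
time: 25.45
tcp_pos: [0.4569, 0.3456, 0.0506]
ee_rot: [1.794, 0.476, -2.038]
ft_force: [-4.1, -0.6, 9.3]
opening: 0.203
```

Call:
carry_out(series="-0.002 0 0 0 0 0 -1; -0.002 0 0 0 0 0 -0.4; -0.002 0 0 0 0 0 -0.2; -0.002 0 0 0 0 0 0; -0.002 0 0 0 0 0 0; -0.002 0 0 0 0 0 0; -0.02 0 0 0 0 0 0; -0.05 0 0.006 0 0 0 0; -0.1 0 0.013 0 0 0 0; -0.15 0 0.02 0 0 0 0")

```text
time: 26.45
tcp_pos: [0.4568, 0.3452, 0.1271]
ee_rot: [1.794, 0.475, -2.038]
ft_force: [0.5, -0.2, 0.1]
opening: 0.505
```

Call:
carry_out(series="-0.08 0 0.01 0 0 0 0; -0.16 0 0.02 0 0 0 0; -0.24 -0.04 0.03 0 0 0 0; -0.3 -0.12 0.035 0 0 0 0; -0.34 -0.2 0.04 0 0 0 0; -0.36 -0.28 0.045 0 0 0 0; -0.36 -0.34 0.045 0 0 0 0; -0.36 -0.36 0.045 0 0 0 0; -0.36 -0.36 0.045 0 0 0 0; -0.36 -0.36 0.045 0 0 0 0")

```text
time: 27.45
tcp_pos: [0.3687, 0.5011, 0.3073]
ee_rot: [1.794, 0.475, -2.039]
ft_force: [0.4, -1.2, 0.1]
opening: 0.5
```

```bash
python3 - <<'E'
from h import *
s=bot.sense(); print(s['time'],s['tcp_pos'],s['ft_force'],s['joint_pos'])
a=read_camera("side"); b=read_camera("top"); cv2.imwrite("pics/side5.png",a); cv2.imwrite("pics/top5.png",b)
a=cv2.resize(a[120:280,140:410],(540,320),interpolation=cv2.INTER_CUBIC); b=cv2.resize(b,(360,270),interpolation=cv2.INTER_AREA)
t=cv2.resize(cv2.imread("pics/side5.png")[170:240,165:235],(260,260),interpolation=cv2.INTER_CUBIC)
c=np.zeros((590,800,3),np.uint8); c[:320,:540]=a; c[320:,:360]=b; c[:260,540:]=t; cv2.imwrite("pics/c5.png",c)
E
```

```text
27.45 [0.3687 0.5011 0.3073] [ 0.4036 -1.2161  0.0867] [ 1.1986  0.3098  0.1318 -0.0813 -1.4911  0.8991]
```

View pics/c5.png

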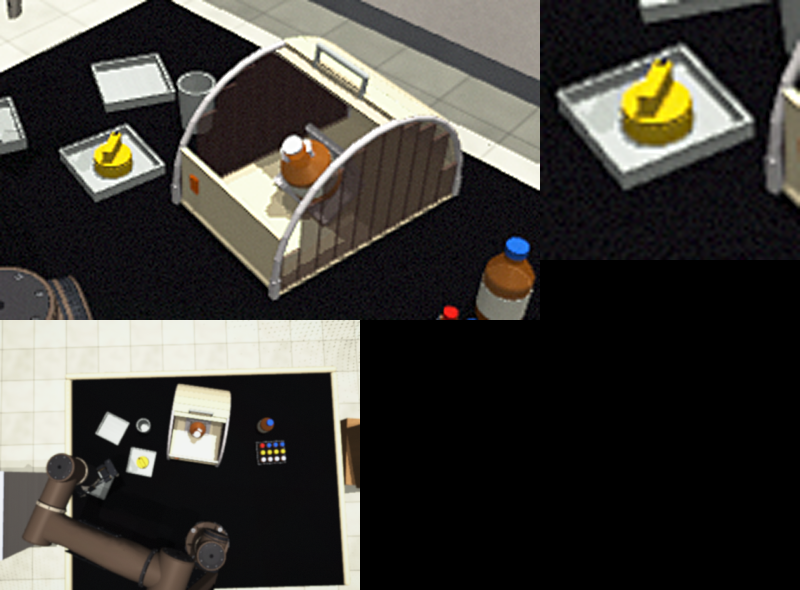

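The cap stands upright in the right tray, grip bar on top, at about (655,100) in the enlarged crop. The door is open, and the beaker, rack and stock bottle look undisturbed. I'll do a numeric check that the door and loose objects haven't moved, then hand in.

```bash
python3 - <<'E'
from h import *
a,b=cv2.imread("pics/side2.png"),cv2.imread("pics/side5.png"); t0=cv2.imread("pics/side0.png")
for n,im,(x,y,w,h) in(("door handle",a,(292,138,50,36)),("beaker",t0,(226,153,24,32)),("rack",t0,(336,270,74,66)),("stock",t0,(374,236,36,50))):
    m=cv2.matchTemplate(b[y-6:y+h+6,x-6:x+w+6],im[y:y+h,x:x+w],cv2.TM_CCOEFF_NORMED); _,v,_,l=cv2.minMaxLoc(m); print(n,round(v,3),"shift",l[0]-6,l[1]-6)
print(np.abs(bot.sense()["qvel"]).max())
print(bot.finish_job())
E
```

```text
door handle 0.999 shift 0 0
beaker 0.652 shift 0 0
rack 0.996 shift 0 0
stock 0.994 shift 0 0
0.003171910015868295
the job is handed in; nothing more can be done
None
```

The job is done and handed in at about 27.5 s of robot time, well inside the 64 s limit.

- **Door:** I gripped the bar handle and rolled the door to its end stop. The handle measured 97.2° against the 97° expected, and it had not moved in the last picture.
- **Cap:** I gripped the grip bar and pressed along the bottle's axis while turning it 74° anticlockwise. The pressing force was mostly 14 N, with a brief 27 N when the plate reached its stop. It then lifted off freely, with the wrist carrying about 2 N, the cap's own weight.
- **Placing:** I lowered the cap into the tray nearest the cabinet, which is the one farthest to the robot's right. Contact was about 9 N before I let go. The last picture shows it upright near the middle of the tray with the bar on top.

**Last checks:** In the side view, the handle, rack and stock bottle showed no movement (match scores 0.99 or better). The beaker also showed no shift, but its match was weak at 0.65. I put that down to the open door changing what is seen through and behind it; it looks in place in both views. At hand-in the arm was at rest, well clear of everything.

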